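# Make the citrus juicer ready to press oranges

## Task

Get the citrus juicer ready for use. First fit the loose green reamer cone onto the drive shaft in the juicer's bowl: press lightly and turn it slowly until its grooves find the shaft's splines and it drops fully home. Next pick the toppled blue beaker up, stand it upright on the worktop centred under the spout while the spout is still tipped up (shut), and only then push the spout all the way down to its stop; leave the mug, the shaker and the other kitchen things standing where they are.

Things in the scene. Friction and masses are not known exactly. Their poses are not given: they have to be found in the camera images.
- juicer: Citrus juicer, fixed on the worktop: dark round motor housing 126 mm in diameter, white juice bowl on top (142 mm outside, 134 mm inside; floor at z = 104 mm, rim at z = 122 mm). Origin: centre of its underside, on the vertical axis of the drive shaft; z up; the spout points along its -x axis.
- shaft_seat (a point): On the drive axis, 110 mm above the worktop: top of the 32 mm steel collar on which the seated cone rests. The steel drive shaft rises from it: a cross of four splines (5.5 mm thick, 22 mm across, flat tops 18 mm above this point), then a pilot pin, 10 mm in diameter, tapering to 5 mm at its tip 36 mm above this point.
- spline_top (a point): On the drive axis at the height of the spline tops, 128 mm above the worktop. The angle of the spline cross is not reported; it differs from start to start and can be seen from above. The motor holds the shaft there with about 0.3 N m, more than the drag of a cone turned under light pressure; once the splines have engaged, the shaft turns along with the cone.
- cone: Green plastic reamer cone, 80 mm tall, 0.12 kg, upright on the worktop at the start. Origin: centre of its underside, z up along its axis. Skirt 72 mm in diameter and 4 mm thick, above it an upright ribbed wall 54 mm in diameter from z = 4 to 44 mm (grip it at about 30 mm), then a dome. Resting on the spline tops its origin is 128 mm above the worktop; fully home 110 mm (18 mm lower).
- cone_socket (a point): Centre of the socket's mouth in the cone's underside. A cross of four grooves, 9 mm wide, 20 mm deep, runs along the cone's own x and y axes (every 90 degrees; the four pale marks on the skirt lie above them). Space up to z = 42 mm takes the pilot pin, which centres the cone at any angle to about 1.4 mm. Grooves and splines engage within about 0.15 rad.
- beaker: Blue cylindrical beaker, open at one end, 62 mm in diameter, 85 mm long, wall 3 mm, floor 6 mm, 0.16 kg. Origin: centre of its underside (the closed end); its z axis runs along its axis to the open mouth (upright: z up). At the start it lies on its side on the worktop, its axis 30 mm above it.
- pour_spot (a point): Point on the worktop straight below the pouring end of the lowered spout, 118 mm from the drive axis toward the juicer's -x: the axis of the upright beaker belongs here. The housing leaves 24 mm free behind the beaker.
- spout (a joint): White flip spout at the juicer's front, 22 mm wide, 51 mm long, on a level hinge 76 mm from the drive axis toward the juicer's -x and 112 mm above the worktop. 0 = tipped up 60 degrees above level (shut), 1.2 rad = down at its stop (open, 9 degrees below level, clear above the beaker). Starts at 0 to 0.12. It stays where it is left; about 2 N at the tip push it down.
- spout_tip (a point): Middle of the spout's pouring end, 48 mm from its hinge; moves with the spout. Spout up: 154 mm above the worktop and 100 mm from the drive axis; spout down: 105 mm and 123 mm.
- mug: Black mug, 80 mm diameter, 95 mm tall, standing right of the juicer; origin on its underside. Leave alone.
- steel_shaker: Steel seasoning shaker, 47 mm diameter, 100 mm tall, standing on the right; origin at the centre of its underside. Leave alone.
- dish: Small white sauce dish, 74 mm diameter, 20 mm tall, behind the mug; origin at the centre of its underside. Leave alone.
Not all that is in view belongs to the job. Leave any orange look-alike of the juicer alone.

How it is judged (in metres and radians):
On the way, in this order (a step that is already met when the one before it is completed fails the run):
1. the cone has dropped fully home on the splined shaft (z of cone in the frame of juicer below 0.1135 m and horizontal distance between cone and juicer below 0.005 m and angle between cone's own z axis and vertical below 0.07 rad), for 0.2 s.
2. the beaker stands upright under the spout while the spout is still up (horizontal distance between beaker and pour_spot below 0.02 m and angle between beaker's own z axis and vertical below 0.08 rad and height (world z) of beaker below 0.006 m and value of joint spout below 0.4 rad), for 0.2 s.
3. the spout is down at its stop (value of joint spout above 1.05 rad), for 0.1 s.
At the end, for the whole second after the job is handed in: The cone sits fully home on the drive shaft (underside within 3.5 mm of the seat height, on the axis within 5 mm, upright), the beaker stands upright on the worktop with its axis within 20 mm of the pour spot, the spout is down (joint above 1.05 of 1.2 rad), and cone and beaker are at rest (all of step 1 and horizontal distance between beaker and pour_spot below 0.02 m and angle between beaker's own z axis and vertical below 0.08 rad and height (world z) of beaker below 0.006 m and value of joint spout above 1.05 rad and linear speed of each of beaker, cone below 0.02 m/s); the robot touches nothing.
It fails at once if the spout is opened before the beaker stands under it (value of joint spout above 0.6 rad and (horizontal distance between beaker and pour_spot above 0.035 m or angle between beaker's own z axis and vertical above 0.3 rad)).
It fails at once if the mug, the shaker or the dish is knocked or pushed away (angle between any of mug, steel_shaker's own z axis and vertical above 0.3 rad or distance of any of mug, steel_shaker, dish from where it was at the start of the episode above 0.03 m).
It also fails if it takes over 72 s, if anything falls off the work surface, if the arm or the gripper's body presses on something with over 40 N, if the wrist force passes 120 N, or if a joint passes its speed limit or range.

## Robot

A 6-joint arm with a two-finger parallel gripper is mounted at the origin on a cart in front of the work surface, level with it; the furniture and walls round the work are solid. World frame = base frame: x ahead of the robot, y to its left, z up, the work surface at z = 0. Lengths are in mm, angles in rad, forces in N, time in s.
With the tool pointing down it reaches from about 350 to 875 mm from the base axis. Payload 4.2 kg.
Tool frame: the origin (TCP) lies midway between the tips of the shut fingers; the grasp point (between the pads) lies 19 mm behind it; z points along the fingers, y is the direction in which the jaws open and shut (so a half turn about z gives the same grasp; the last joint's range is limited). The gripper opens to 85 mm and grips with 20 to 120 N. Pads are 22 mm wide; open, the fingers measure 114 mm over their backs; the gripper's body (76 mm by 85 mm) begins 54 mm behind the grasp point. The pads swing forward as they close: fully open they stand 13 mm farther back than shut.
Start: joints at [1.381, 0.385, 0.008, 0, -1.194, -0.259], TCP at [271.144, 563.098, 198.312] pointing down, gripper open.
Joint ranges: [-3.14, 3.14], [-1.21, 2.06], [-1.07, 1.41], [-3.16, 2.05], [-2.99, -0.16], [-3.1, 3.1]. Speed limits (rad/s): [2.79, 2.79, 3.14, 3.14, 3.14, 3.14].

## Interface

Orientations are given as a unit quaternion [x, y, z, w].
In Python, from bench import arm, eyes, nets gives the robot as it stands.
- The arm moves only by the tool jog_arm, never from a script. Its argument "rows" is a list of rows, each a list of 3 entries, a list of its own where there are three numbers: the shift along the tool's x, y, z in cm, then the turn, a rotation vector about the tool's x, y, z in degrees, then the finger opening in cm, from 0 to 8.54. In form: [[[x, y, z], [ax, ay, az], jaw], ...]. A call has 1 to 10 rows; each row shifts and turns the commanded pose from where the row before left it, along the tool's axes as they then stand; what a row does not reach is not made up. A row lasts 1/8 s, in which the tool goes at most 62.5 mm and 10.7 degrees, less where a joint would pass 70% of its speed; a pose out of reach is approached as far as the arm can. A call with a gripper value outside its range is refused whole. The fingers move at their own pace and stop on an object; the grip force is fixed at half the most. Time passes only in rows, so rows that do not move let the fingers close. It gives the time, the measured TCP pose, the force and the opening at its end, in the units of the state.
- arm.read_state(): the state, without advancing time (a new reading comes with each control period).
- eyes.get_image(name): name is "scene" or "top"; returns the picture (480x640x3 uint8, red, green, blue); there is no depth.
- eyes.camera_model(name): a dict with "K" (3x3 intrinsics, pixels), "k1" (the pictures are not rectified: a ray, as slopes to the right and down, at radius r is drawn at 1 + k1 r^2 times it, then the intrinsics apply), "rvec" (rotation vector, rad) and "tvec" (3), from world to camera coordinates, as OpenCV has them. Camera axes: x right, y down, z forward; pixel columns grow to the right and rows downward; lengths in mm; the calibration is good to about 2 mm. A picture is of the moment at which its call begins. camera_model takes no time and is no camera call.
- arm.job_done(): hands the job in, once; it reports no verdict.
Trained networks look in the newest picture that a camera, given by its name, has taken for a name from the list of things; names that differ only in an ending like _2 or _b are one class to them, and where a whole thing is asked for, a point or a joint stands for the part that bears it (a point fixed in the world has none). Each returns a list of dicts, best first, with "conf" (0 to 1); they miss things now and then, are a little off and sometimes report something else, mostly with a low value. They report only what shows in the picture. A call takes as long as a camera call. They do not tell look-alikes from the thing itself.
- nets.boxes_of(camera, name): "position" ([column, row] as shares, 0 to 1, of the picture: columns of its width, rows of its height, amid what is visible of it).
The state is a dict: "clock": time; "joints": joint angles; "joint_vel": joint speeds; "joint_efforts": joint torques, N m; "position": TCP position; "ee_rot": TCP orientation; "contact_force": force on the tool from outside, world axes, zero at the start; "wrist_torque": the same for the moment, N m; "gripper_width": finger opening in mm.
Only numpy, scipy, OpenCV 4.12 (cv2) and the standard library are available. Lean on these libraries where they do the work, as an engineer would, in place of code of your own. Each camera call takes 0.05 s, during which the arm holds its last target.

## Working session

There is one attempt and no reset: what is moved stays moved. The work goes in short steps, Python scripts to look and compute and a tool call to move; the robot and the scene stay as the last step left them, time stands still between calls to the robot, and variables do not carry over. Pictures are saved under pics/ and viewed, and the job is handed in when it is done.

Besides the shell and the picture viewer there is one more tool, called after ">>>" by a JSON object that holds its "api" and its "payload". jog_arm: Moves the arm, as the interface text tells. Its arguments: {"type":"object","properties":{"rows":{"type":"array","items":{"type":"array"}}},"required":["rows"]}

```bash
mkdir -p pics; ls
python3 - <<'E'
from bench import arm, eyes, nets
import cv2
print(arm.read_state())
for n in ("scene","top"):
    im=eyes.get_image(n); cv2.imwrite(f"pics/{n}0.png",im[:,:,::-1]); print(n,eyes.camera_model(n))
    for t in ("juicer","cone","beaker","spout","mug","steel_shaker","dish","shaft_seat","spline_top"):
        print(t,[(round(d["conf"],2),round(d["position"][0]*640,1),round(d["position"][1]*480,1)) for d in nets.boxes_of(n,t)])
E
```

```text
pics
{'clock': 0.0, 'joints': array([ 1.38062380e+00,  3.85555429e-01,  6.57581022e-03, -5.30748711e-04,
       -1.19399174e+00, -2.58576139e-01]), 'joint_vel': array([-0.00015193, -0.00032862, -0.00142321, -0.00015986,  0.00047134,
        0.0007447 ]), 'joint_efforts': array([-2.17905936e-04, -3.92290485e+01,  1.88406086e+01,  4.18613479e+00,
       -4.55878529e-03, -5.52391327e-06]), 'position': array([270.84940573, 562.50652021, 197.19806637]), 'ee_rot': array([ 9.74911110e-01, -2.22591743e-01, -2.09318782e-04,  1.09531213e-03]), 'contact_force': array([0.26357365, 0.69235144, 0.44892372]), 'wrist_torque': array([ 0.0280096 , -0.04672185, -0.01816736]), 'gripper_width': 85.31544161536124}
scene {'K': array([[600.00323417,   0.        , 322.57578331],
       [  0.        , 600.00323417, 243.25996273],
       [  0.        ,   0.        ,   1.        ]]), 'k1': -0.0821659975155611, 'rvec': array([ 2.07974743, -0.85014523,  0.40317707]), 'tvec': array([-422.16470263,  345.57136335, 1249.30600662])}
juicer [(0.58, 226.0, 273.3)]
cone [(0.67, 202.2, 239.8)]
beaker [(0.9, 361.1, 357.5),
[... 232 characters left out ...]
 [(0.92, 344.0, 248.4), (0.69, 228.8, 276.7)]
top {'K': array([[458.31039983,   0.        , 324.15443797],
       [  0.        , 458.31039983, 241.74386911],
       [  0.        ,   0.        ,   1.        ]]), 'k1': 0.013429303651101716, 'rvec': array([ 2.18961988, -2.1274133 ,  0.11726857]), 'tvec': array([  -8.70723114,  579.4272876 , 1158.75856614])}
juicer [(0.96, 335.1, 208.5), (0.82, 273.4, 321.2)]
cone [(0.73, 216.3, 297.6)]
beaker [(0.73, 433.4, 298.7)]
spout [(0.54, 338.4, 242.7), (0.52, 268.6, 360.9)]
mug [(0.57, 400.3, 197.5)]
steel_shaker [(0.57, 437.8, 225.6)]
dish []
shaft_seat [(0.95, 338.4, 206.5), (0.67, 274.1, 320.1)]
spline_top [(0.62, 335.9, 206.1), (0.57, 272.7, 320.3)]
```

View pics/scene0.png

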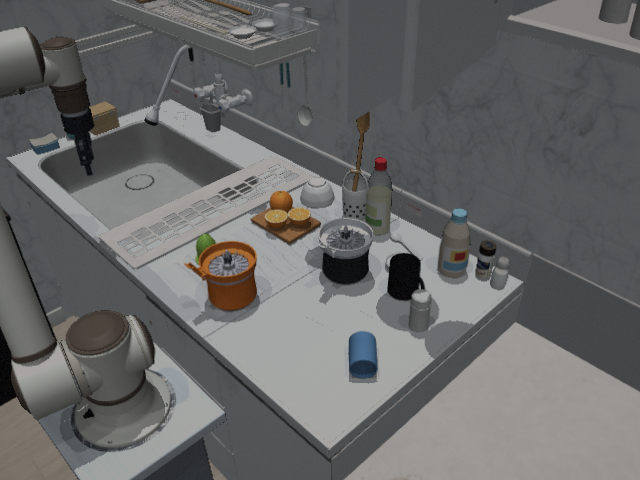

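View pics/top0.png

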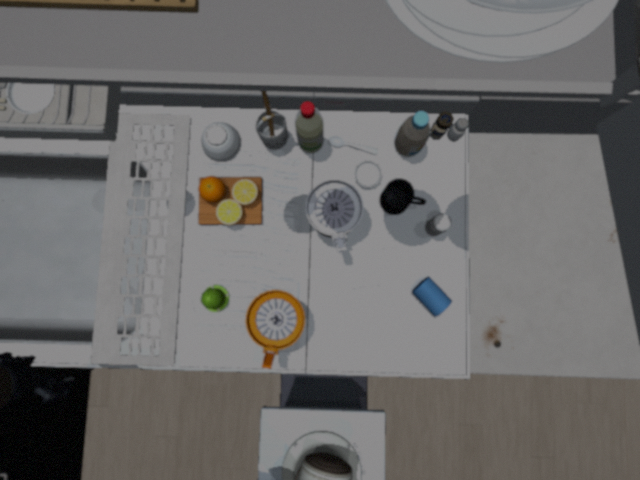

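The white juicer is at top (335,208) and the orange look-alike at (275,320). The green cone is at (215,298), possibly a lime, so I'll check a crop. The blue beaker lies at (432,297), the mug at (397,197), the shaker at (438,225) and the dish at (368,175). Next, close crops.

```bash
cat > h.py <<'E'
import numpy as np, cv2
from bench import arm, eyes, nets
class Cam:
    def __init__(s,n):
        m=eyes.camera_model(n); s.K=np.array(m["K"]); s.k=m["k1"]; s.R=cv2.Rodrigues(np.array(m["rvec"]))[0]; s.t=np.array(m["tvec"]); s.d=np.array([s.k,0,0,0,0.]); s.r=np.array(m["rvec"]); s.c=-s.R.T@s.t
    def proj(s,P): return cv2.projectPoints(np.array(P,float).reshape(-1,1,3),s.r,s.t,s.K,s.d)[0].reshape(-1,2)
    def ray(s,px):
        u=cv2.undistortPoints(np.array(px,float).reshape(-1,1,2),s.K,s.d).reshape(-1,2)
        return np.c_[u,np.ones(len(u))]@s.R
    def at_z(s,px,z):
        d=s.ray(px); return s.c+d*((z-s.c[2])/d[:,2])[:,None]
def tri(pairs):
    A=np.zeros((3,3));b=np.zeros(3);L=[]
    for c,p in pairs:
        d=c.ray([p])[0]; d/=np.linalg.norm(d); M=np.eye(3)-np.outer(d,d); A+=M;b+=M@c.c; L.append(M)
    X=np.linalg.solve(A,b); return X,[np.linalg.norm(M@(X-c.c)) for M,(c,p) in zip(L,pairs)]
S=Cam("scene");T=Cam("top")
def crop(im,cx,cy,r,f,name): 
    cv2.imwrite(name,cv2.resize(im[cy-r:cy+r,cx-r:cx+r,::-1],None,fx=f,fy=f,interpolation=cv2.INTER_CUBIC))
E
python3 - <<'E'
from h import *
s=cv2.imread("pics/scene0.png")[:,:,::-1];t=cv2.imread("pics/top0.png")[:,:,::-1]
def c(im,cx,cy): return cv2.resize(im[cy-40:cy+40,cx-40:cx+40,::-1],(395,295) if 0 else (295,295),interpolation=cv2.INTER_CUBIC)
a=np.hstack([c(t,215,298),c(t,335,215)]);b=np.hstack([c(s,210,245),c(s,345,245)])
cv2.imwrite("pics/c1.png",np.vstack([a,b]))
a=np.hstack([c(t,432,297),c(s,363,355)]);cv2.imwrite("pics/c2.png",a)
E
```

```text
(no output)
```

View pics/c1.png

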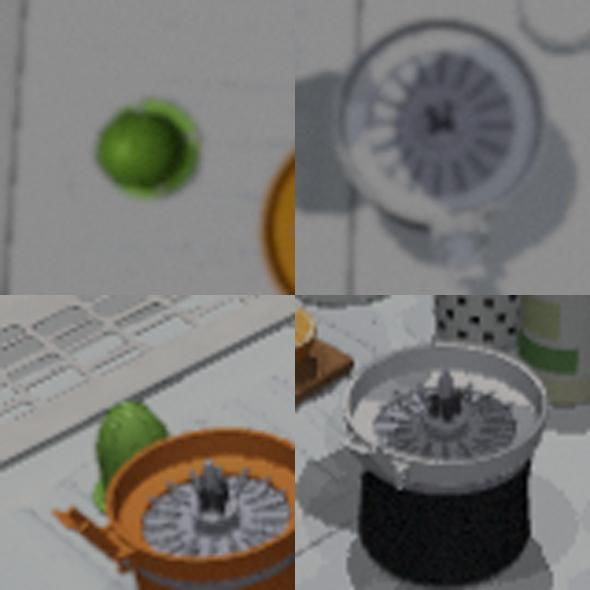

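View pics/c2.png

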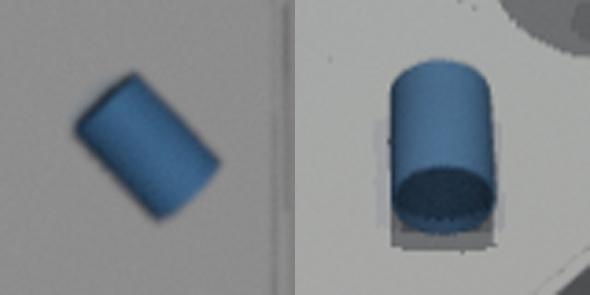

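Run:
```python
from h import *
np.set_printoptions(precision=1,suppress=True)
print("shaft tip",tri([(S,(345.7,225.9)),(T,(333.5,207))]))
for n in("scene","top"):
    C=S if n=="scene" else T
    im=cv2.imread(f"pics/{n}0.png"); hsv=cv2.cvtColor(im,cv2.COLOR_BGR2HSV)
    g=cv2.inRange(hsv,(35,90,30),(75,255,255)); b=cv2.inRange(hsv,(95,80,40),(125,255,255))
    for nm,m in(("g",g),("b",b)):
        k,l,st,ce=cv2.connectedComponentsWithStats(m)
        for i in range(1,k):
            if st[i,4]>100:
                print(n,nm,st[i],ce[i])
                if nm=="b": print(" rect",cv2.minAreaRect(np.argwhere(l==i)[:,::-1].astype(np.float32)))
    # rim/skirt tests
print("top cone skirt centroid-> z4",T.at_z([(215,298)],4))
print("mouth?",T.at_z([(421,282)],30),T.at_z([(444,311)],30))
print(S.at_z([(363,372)],30),S.at_z([(362,340)],30))
```

```text
shaft tip (array([652.7, -14.8, 145.4]), [np.float64(3.174249723494669), np.float64(3.1742497234949183)])
scene g [196 234  19  30 238] [203.1 243.7]
scene b [ 31 141  28  13 172] [ 45.9 147.4]
 rect ((44.95945358276367, 147.2567596435547), (9.04194450378418, 27.12583351135254), 80.53767395019531)
scene b [451 208  16  14 171] [458.8 215. ]
 rect ((458.923095703125, 214.88462829589844), (14.31647777557373, 13.532013893127441), 11.309932708740234)
scene b [443 260  25  11 152] [454.6 265.7]
 rect ((455.077392578125, 265.27923583984375), (9.512751579284668, 24.281408309936523), 87.51044464111328)
scene b [ 349  332   28   46 1167] [362.3 354.7]
 rect ((362.5, 354.5), (45.0, 27.0), 90.0)
top g [202 286  26  25 500] [214.8 298. ]
top b [412 110  16  19 110] [418.9 121.1]
 rect ((419.85003662109375, 119.45000457763672), (14.546475410461426, 18.024980545043945), 18.43494987487793)
top b [413 278  38  38 792] [431.5 296.4]
 rect ((431.50006103515625, 296.5000305175781), (35.35533905029297, 22.62741470336914), 45.0)
top cone skirt centroid-> z4 [[425.8 290.8   4. ]]
mouth? [[ 482.5 -244.6   30. ]] [[ 410.3 -303.6   30. ]]
[[ 411.9 -306.5   30. ]] [[ 479.3 -240.7   30. ]]
```

```bash
cat > fit.py <<'E'
from h import *
from scipy.optimize import minimize
np.set_printoptions(precision=2,suppress=True)
U=4
def mask(n,im,lo,hi,near):
    hsv=cv2.cvtColor(cv2.resize(im,None,fx=U,fy=U,interpolation=cv2.INTER_CUBIC),cv2.COLOR_BGR2HSV)
    k,l,st,ce=cv2.connectedComponentsWithStats(cv2.inRange(hsv,lo,hi))
    d=[np.hypot(*(ce[i]/U-near))-(1000 if st[i,4]>60*U*U else 0) for i in range(1,k)]
    return (l==1+int(np.argmin(d))).astype(np.uint8)
def hullmask(C,P,shape):
    q=(C.proj(P)+.5)*U-.5; m=np.zeros(shape,np.uint8); cv2.fillConvexPoly(m,cv2.convexHull(np.round(q*16).astype(np.int32)),1,shift=4); return m
th=np.linspace(0,2*np.pi,60,endpoint=False)
def circ(r,z): return np.c_[r*np.cos(th),r*np.sin(th),0*th+z]
CONE=np.vstack([circ(36,0),circ(36,4),circ(27,44),circ(22,62),circ(12,76),circ(3,80)])
BK=np.vstack([circ(31,0),circ(31,85)])
def iou(a,b): return (a&b).sum()/(a|b).sum()
E
python3 - <<'E'
from fit import *
s=cv2.imread("pics/scene0.png");t=cv2.imread("pics/top0.png")
mb=[(S,mask("s",s,(95,70,30),(125,255,255),(362,355))),(T,mask("t",t,(95,70,30),(125,255,255),(431,296)))]
def bk(p):
    x,y,a=p; d=np.array([np.cos(a),np.sin(a),0]);l=np.array([-d[1],d[0],0])
    return np.array([x,y,30])+BK[:,:1]*l+BK[:,1:2]*[0,0,1]+BK[:,2:]*d
for sel in ([0],[1],[0,1]):
    f=lambda p:-sum(iou(hullmask(mb[i][0],bk([p[0]*10,p[1]*10,p[2]*.1]),mb[i][1].shape),mb[i][1]) for i in sel)
    r=minimize(f,[47.8,-24.2,-24.],method="Nelder-Mead",options=dict(initial_simplex=np.array([[47.8,-24.2,-24],[48.8,-24.2,-24],[47.8,-23.2,-24],[47.8,-24.2,-23]])))
    x=r.x*[10,10,.1];print("beaker base",x,r.fun,"mid",x[:2]+42.5*np.array([np.cos(x[2]),np.sin(x[2])]))
m=mask("t",t,(35,80,25),(80,255,255),(215,298))
f=lambda p:-iou(hullmask(T,CONE+[p[0]*10,p[1]*10,0],m.shape),m)
r=minimize(f,[42.6,29.1],method="Nelder-Mead",options=dict(initial_simplex=np.array([[42.6,29.1],[43.6,29],[42.6,30]])));print("cone",r.x*10,r.fun)
ms=mask("s",s,(35,80,25),(80,255,255),(203,243))
h=hullmask(S,CONE+[*(r.x*10),0],ms.shape)
print("scene cone: frac of mask in hull",(ms&h).sum()/ms.sum())
v=cv2.resize(s,None,fx=U,fy=U,interpolation=cv2.INTER_CUBIC); cs,_=cv2.findContours(h,0,2);cv2.drawContours(v,cs,-1,(0,0,255),1)
a=v[800:1100,700:1000]
v=cv2.resize(t,None,fx=U,fy=U,interpolation=cv2.INTER_CUBIC);h=hullmask(T,CONE+[*(r.x*10),0],ms.shape);cs,_=cv2.findContours(h,0,2);cv2.drawContours(v,cs,-1,(0,0,255),1)
b=v[1040:1340,710:1010]
cv2.imwrite("pics/cone.png",np.hstack([a,b]))
v=cv2.resize(t[165:265,285:385],None,fx=6,fy=6,interpolation=cv2.INTER_CUBIC);cv2.imwrite("pics/jt.png",v)
v=cv2.resize(s[200:300,300:400],None,fx=6,fy=6,interpolation=cv2.INTER_CUBIC);cv2.imwrite("pics/js.png",v)
E
```

```text
beaker base [ 478.95 -240.03   -2.37] -0.9455221630314604 mid [ 448.45 -269.62]
beaker base [ 478.96 -241.2    -2.4 ] -0.895843520782396 mid [ 447.67 -269.96]
beaker base [ 478.34 -240.2    -2.37] -1.835677921810428 mid [ 447.75 -269.71]
cone [427.13 289.72] -0.8443768996960487
scene cone: frac of mask in hull 0.9954022988505747
```

View pics/cone.png

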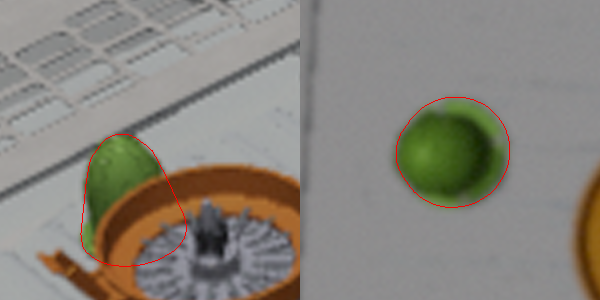

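View pics/jt.png

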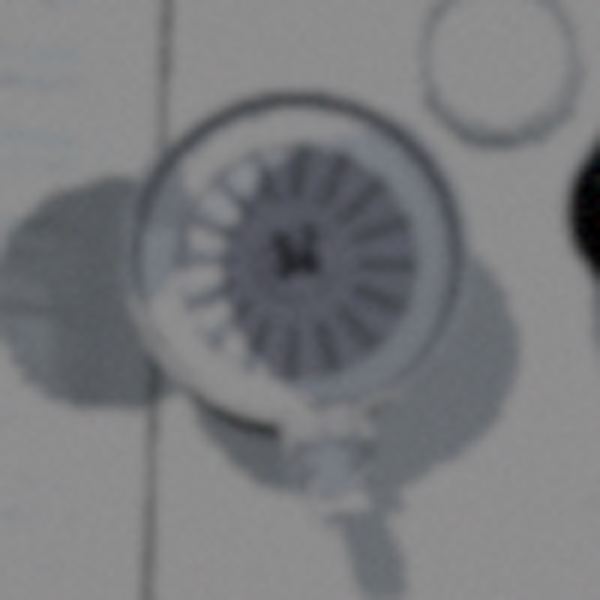

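View pics/js.png

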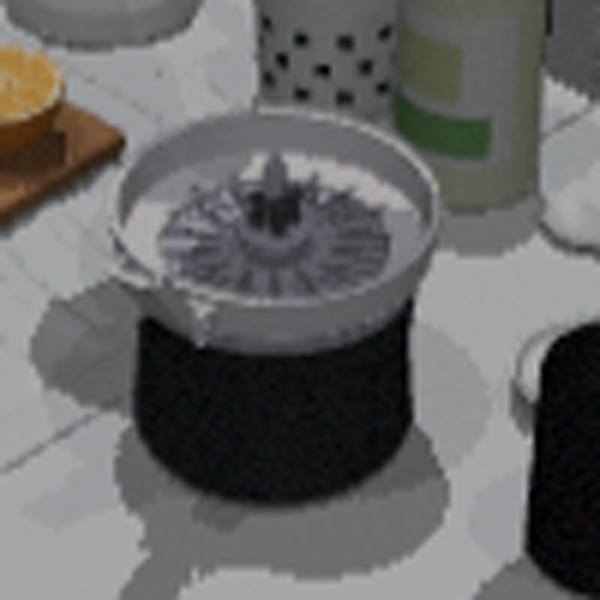

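```bash
cat > ov.py <<'E'
from fit import *
def ov(x,y,yaw,t,s,name,q=0.05):
    R=np.array([[np.cos(yaw),-np.sin(yaw),0],[np.sin(yaw),np.cos(yaw),0],[0,0,1]])
    out=[]
    for C,im,(ox,oy) in((T,t,(285,165)),(S,s,(300,200))):
        v=cv2.resize(im[oy:oy+100,ox:ox+100],None,fx=4,fy=4,interpolation=cv2.INTER_CUBIC)
        def d(P,col,cl=True):
            p=(C.proj(P@R.T+[x,y,0])-[ox,oy]+.5)*4
            cv2.polylines(v,[np.round(p).astype(np.int32)],cl,col,1,cv2.LINE_AA)
        d(circ(71,122),(0,0,255));d(circ(67,122),(0,255,255));d(circ(16,110),(0,255,0));d(circ(63,0),(255,0,0))
        a=np.pi/3-q
        for w in(-11,11): d(np.array([[-76,w,112],[-76-51*np.cos(a),w,112+51*np.sin(a)]]),(255,0,255),False)
        d(np.array([[0,0,128],[0,0,146.]]),(0,128,255),False)
        out.append(v)
    cv2.imwrite(name,np.hstack(out))
E
python3 - <<'E'
from ov import *
s=cv2.imread("pics/scene0.png");t=cv2.imread("pics/top0.png")
# initial yaw from spout tip px
print(T.at_z([(342.5,249.5)],154), T.at_z([(334,207)],146),T.at_z([(334.3,208.5)],122))
ov(650,-15,0.2,t,s,"pics/ov1.png")
E
```

```text
[[548.5  -36.33 154.  ]] [[650.09 -13.92 146.  ]] [[651.07 -15.01 122.  ]]
```

View pics/ov1.png

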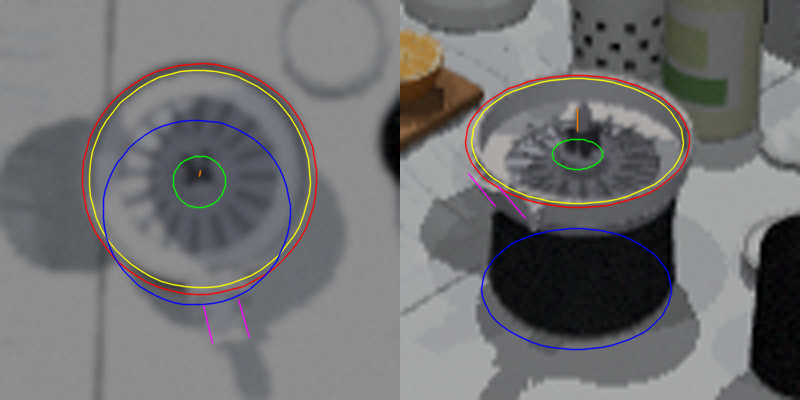

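Run:
```python
from ov import *
s=cv2.imread("pics/scene0.png");t=cv2.imread("pics/top0.png")
ov(653,-14,0.22,t,s,"pics/ov2.png")
ov(655,-16,0.22,t,s,"pics/ov3.png")
cv2.imwrite("pics/ov23.png",np.vstack([cv2.imread("pics/ov2.png")[:300],cv2.imread("pics/ov3.png")[:300]]))
```

```text
(no output)
```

View pics/ov23.png

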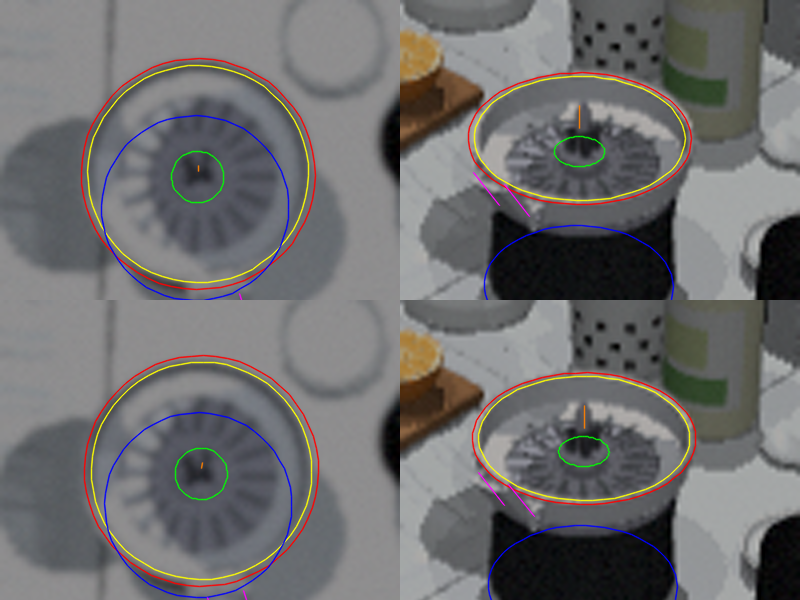

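Cone: crop at top (215,298) shows a skirted green dome with pale marks, so it is the reamer, not a fruit. Its fit is (427, 290). The white juicer's axis is about (653.5, -14.5), with the spout yaw about 0.21. The beaker's middle is about (448, -270), with its mouth toward (-0.72, -0.70). First I move above the cone.

>>> {"api": "jog_arm", "payload": {"rows": [[[3.24,2.23,0.8],[0,0,0],8.54],[[3.24,2.23,0.8],[0,0,0],8.54],[[3.24,2.23,0.8],[0,0,0],8.54],[[3.24,2.23,0.8],[0,0,0],8.54],[[3.24,2.23,0.8],[0,0,9],8.54],[[3.24,2.23,0.8],[0,0,0],8.54],[[3.24,2.23,0.8],[0,0,0],8.54],[[3.24,2.23,0.8],[0,0,0],8.54],[[0,0,0],[0,0,0],8.54],[[0,0,0],[0,0,0],8.54]]}}

```text
clock: 2.25
position: [410.9, 282.4, 134.7]
ee_rot: [0.954, -0.298, 0.0, -0.0]
contact_force: [0.4, -0.0, 0.4]
gripper_width: 85.4
```

```bash
cat > plan.py <<'E'
from h import *
from scipy.spatial.transform import Rotation as Ro, Slerp
import json
np.set_printoptions(precision=3,suppress=True)
def log():
    st=arm.read_state(); open("log.jsonl","a").write(json.dumps({k:np.asarray(v).tolist() for k,v in st.items()})+"\n"); return st
def plan(p0,R0,p1,R1,n):
    sl=Slerp([0,1],Ro.concatenate([R0,R1])); P=p0;Rc=R0
    rv=(R0.inv()*R1).as_rotvec(degrees=True)/n
    for i in range(n):
        q=p0+(p1-p0)*(i+1)/n
        d=Rc.inv().apply(q-P)/10; print("[",np.round(d,2).tolist(),",",np.round(rv,1).tolist(),"]",end=" "); P=q;Rc=sl((i+1)/n)
    print()
def down(psi): # tool x axis at angle psi (deg)
    c,s=np.cos(np.radians(psi)),np.sin(np.radians(psi)); return Ro.from_matrix(np.array([[c,s,0],[s,-c,0],[0,0,-1]]).T)
E
python3 - <<'E'
from plan import *
st=log(); R=Ro.from_quat(st["ee_rot"]); p=st["position"]; x=R.as_matrix()[:,0]; psi=np.degrees(np.arctan2(x[1],x[0])); print(p,psi,st["joints"])
plan(p,R,np.array([427.1,289.7,135]),down(psi-20),4)
E
```

```text
[410.925 282.388 134.712] -34.72644313135137 [ 0.928  0.23  -0.391  0.    -0.949  0.036]
[ [0.23, -0.38, -0.01] , [-0.0, -0.0, 5.0] ] [ [0.19, -0.4, -0.01] , [-0.0, -0.0, 5.0] ] [ [0.16, -0.41, -0.01] , [-0.0, -0.0, 5.0] ] [ [0.12, -0.43, -0.01] , [-0.0, -0.0, 5.0] ]
```

>>> {"api": "jog_arm", "payload": {"rows": [[[0.23,-0.38,0],[0,0,5],8.54],[[0.19,-0.4,0],[0,0,5],8.54],[[0.16,-0.41,0],[0,0,5],8.54],[[0.12,-0.43,0],[0,0,5],8.54],[[0,0,0],[0,0,0],8.54]]}}

```text
clock: 2.88
position: [426.8, 290.6, 134.5]
ee_rot: [0.889, -0.458, 0.0, -0.0]
contact_force: [-0.9, 0.3, 0.9]
gripper_width: 85.3
```

Run:
```python
from plan import *
st=log(); print(st["position"],st["ee_rot"],st["joints"])
a=eyes.get_image("top")[:,:,::-1];b=eyes.get_image("scene")[:,:,::-1]
v=[]
for C,im in((T,a),(S,b)):
    p=C.proj([st["position"]])[0]; print(p)
    cx,cy=p.astype(int); c=cv2.resize(im[cy-50:cy+50,cx-50:cx+50],(400,400),interpolation=cv2.INTER_CUBIC); q=((p-[cx-50,cy-50]+.5)*4).astype(int); cv2.circle(c,tuple(int(i) for i in q),3,(0,0,255),1); v.append(c)
cv2.imwrite("pics/a1.png",np.hstack(v))
```

```text
[426.754 290.596 134.515] [ 0.889 -0.458  0.    -0.   ] [ 0.913  0.259 -0.35   0.    -0.961 -0.294]
[201.656 297.979]
[201.064 217.618]
```

View pics/a1.png

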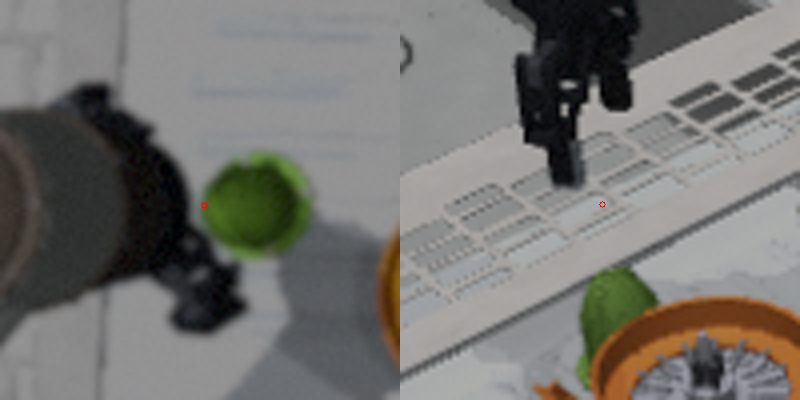

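Run:
```python
from plan import *
st=arm.read_state(); R=Ro.from_quat(st["ee_rot"]); p=st["position"]
a=cv2.imread("pics/a1.png")
for C,ox,(cx,cy) in((T,0,(201,297)),(S,400,(201,217))):
    for dz in (0,-13,-32,-73):
        for y in(-43,43):
            q=C.proj([p+R.apply([0,y,dz])])[0]; q=((q-[cx-50,cy-50]+.5)*4).astype(int); cv2.circle(a,(int(q[0])+ox,int(q[1])),3,(0,255,255) if dz else (0,0,255),1)
cv2.imwrite("pics/a2.png",a)
```

```text
(no output)
```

View pics/a2.png

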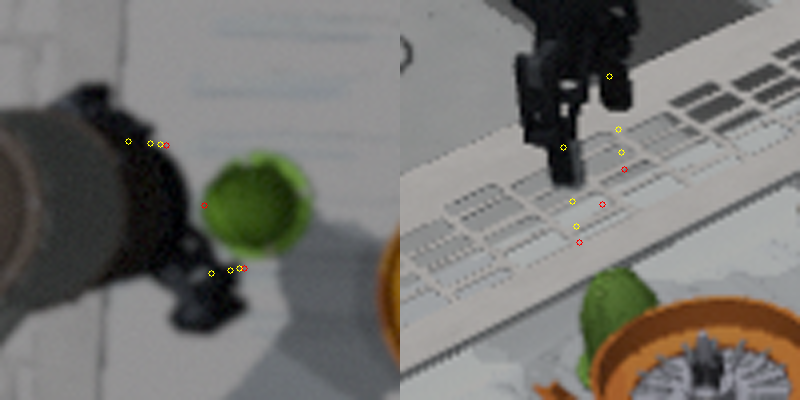

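Run:
```python
from plan import *
a=eyes.get_image("top")[:,:,::-1];b=eyes.get_image("scene")[:,:,::-1]
cv2.imwrite("pics/top1.png",a);cv2.imwrite("pics/scene1.png",b)
cv2.imwrite("pics/a3.png",np.hstack([cv2.resize(a[250:350,120:220],(395,395),interpolation=cv2.INTER_LANCZOS4),cv2.resize(np.clip(b[150:250,150:250].astype(float)*2,0,255).astype(np.uint8),(395,395),interpolation=cv2.INTER_LANCZOS4)]))
```

```text
(no output)
```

View pics/a3.png

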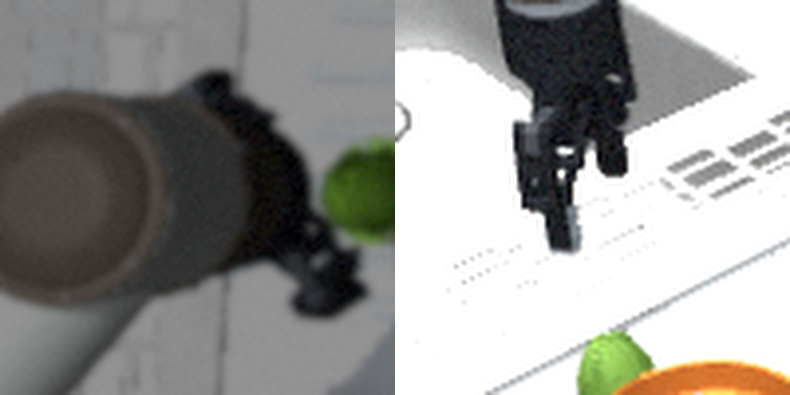

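View pics/scene1.png

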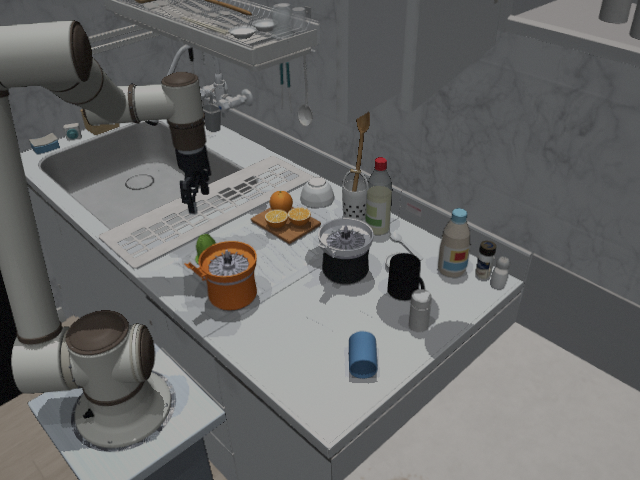

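Run:
```python
from plan import *
st=arm.read_state(); R=Ro.from_quat(st["ee_rot"]); p=st["position"]
X,e=tri([(S,(193.2,212.3)),(T,(207,319))]);print(X,e,"in tool",R.inv().apply(X-p))
print("base",S.proj([[0,0,0]]),T.proj([[0,0,0]]))
for px in((207,316),(209,322),(204,325)):
  X,e=tri([(S,(193.2,212.3)),(T,px)]);print(X,e,R.inv().apply(X-p))
```

```text
[384.807 259.247 186.814] [np.float64(4.021898262163355), np.float64(4.021898262163423)] in tool [  0.679  51.547 -52.436]
base [[123.    406.627]] [[320.699 471.688]]
[389.183 262.17  183.088] [np.float64(1.5272320738567786), np.float64(1.5272320738567509)] [  0.827  46.288 -48.71 ]
[379.673 252.207 192.744] [np.float64(5.161927571782154), np.float64(5.161927571782237)] [  3.447  59.808 -58.367]
[377.321 259.501 191.146] [np.float64(10.939956322021311), np.float64(10.939956322021402)] [ -3.863  57.504 -56.768]
```

>>> {"api": "jog_arm", "payload": {"rows": [[[0,0,2],[0,0,0],8.54],[[0,0,2.5],[0,0,0],8.54],[[0,0,2],[0,0,0],8.54],[[0,0,1],[0,0,0],8.54],[[0,0,0],[0,0,0],8.54]]}}

```text
clock: 3.7
position: [426.5, 289.2, 59.0]
ee_rot: [0.888, -0.459, -0.0, 0.001]
contact_force: [-0.6, -0.5, -0.2]
gripper_width: 85.4
```

Run:
```python
from plan import *
st=log(); print(st["position"],st["joints"],st["contact_force"])
a=eyes.get_image("top")[:,:,::-1];b=eyes.get_image("scene")[:,:,::-1]
R=Ro.from_quat(st["ee_rot"]); p=st["position"]
v=[]
for C,im in((T,a),(S,b)):
    cx,cy=C.proj([p])[0].astype(int); c=np.clip(cv2.resize(im[cy-40:cy+40,cx-40:cx+40],(400,400),interpolation=cv2.INTER_CUBIC)*1.5,0,255).astype(np.uint8)
    for dz in(0,-13):
        for y in(-43,43):
            q=C.proj([p+R.apply([0,y,dz])])[0]; q=((q-[cx-40,cy-40]+.5)*5).astype(int); cv2.circle(c,(int(q[0]),int(q[1])),3,(0,255,255) if dz else (0,0,255),1)
    v.append(c)
cv2.imwrite("pics/a4.png",np.hstack(v))
```

```text
[426.484 289.161  58.966] [ 0.911  0.352 -0.443  0.    -0.777 -0.295] [-0.568 -0.51  -0.248]
```

View pics/a4.png

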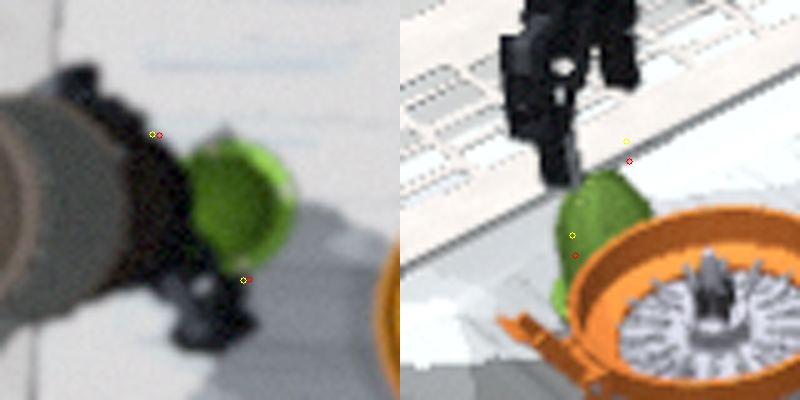

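>>> {"api": "jog_arm", "payload": {"rows": [[[0,0,0],[0,0,0],6.2],[[0,0,0],[0,0,0],6.2],[[0,0,0],[0,0,0],6.2],[[0,0,0],[0,0,0],6.2]]}}

```text
clock: 4.3
position: [426.7, 289.4, 59.4]
ee_rot: [0.888, -0.46, 0.0, -0.0]
contact_force: [0.4, 0.2, 1.1]
gripper_width: 62.0
```

```bash
cat > look.py <<'E'
from plan import *
import sys
def look(name,r=40,w=43,dzs=(0,-13),ctr=None,gain=1.5):
    st=log(); print(st["position"],st["ee_rot"],st["joints"],st["contact_force"],st["gripper_width"],st["clock"])
    R=Ro.from_quat(st["ee_rot"]); p=st["position"]; v=[]
    f=400/(2*r)
    for n,C in(("top",T),("scene",S)):
        im=eyes.get_image(n)[:,:,::-1]; cv2.imwrite(f"pics/{name}_{n}.png",im)
        im=cv2.copyMakeBorder(im,100,100,100,100,cv2.BORDER_CONSTANT)
        cx,cy=C.proj([p if ctr is None else np.array(ctr,float)])[0].astype(int)
        c=np.clip(cv2.resize(im[cy+100-r:cy+100+r,cx+100-r:cx+100+r],(400,400),interpolation=cv2.INTER_CUBIC)*gain,0,255).astype(np.uint8)
        for dz in dzs:
            for y in(-w,w):
                q=C.proj([p+R.apply([0,y,dz])])[0]; q=((q-[cx-r,cy-r]+.5)*f).astype(int); cv2.circle(c,(int(q[0]),int(q[1])),3,(0,255,255) if dz else (0,0,255),1)
        v.append(c)
    cv2.imwrite(f"pics/{name}.png",np.hstack(v))
E
python3 -c "
from look import *
look('a5',w=31)"
```

```text
[426.696 289.367  59.425] [ 0.888 -0.46   0.    -0.   ] [ 0.911  0.351 -0.443 -0.    -0.776 -0.295] [0.387 0.196 1.124] 61.98906413698414 4.3
```

View pics/a5.png

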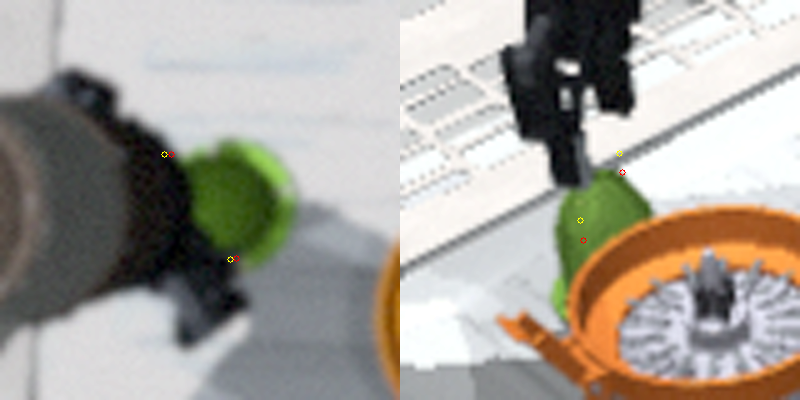

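>>> {"api": "jog_arm", "payload": {"rows": [[[0,0,0],[0,0,0],8.54],[[0,0,0.8],[0,0,0],8.54],[[0,0,1],[0,0,0],8.54],[[0,0,1],[0,0,0],8.54],[[0,0,1],[0,0,0],8.54],[[0,0,0.7],[0,0,0],8.54],[[0,0,0],[0,0,0],8.54]]}}

```text
clock: 5.28
position: [426.4, 289.0, 13.6]
ee_rot: [0.888, -0.46, -0.0, 0.001]
contact_force: [-0.1, 0.1, 0.5]
gripper_width: 85.0
```

```bash
python3 -c "
from look import *
look('a6',w=43)"
```

```text
[426.396 288.987  13.598] [ 0.888 -0.46  -0.     0.001] [ 0.911  0.42  -0.487 -0.    -0.666 -0.295] [-0.143  0.09   0.501] 85.04798448021684 5.275
```

View pics/a6.png

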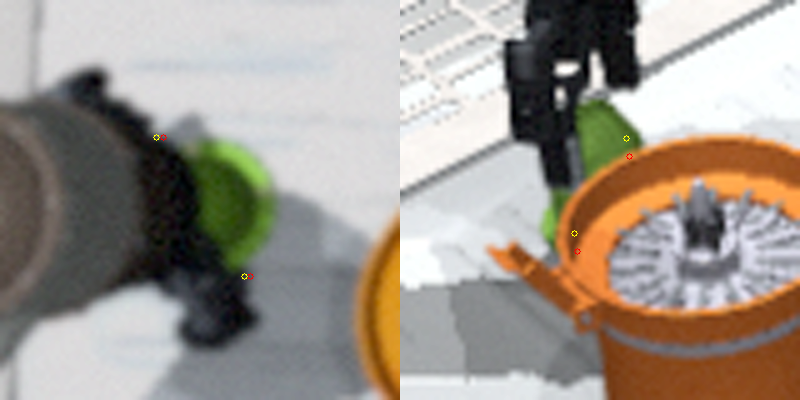

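>>> {"api": "jog_arm", "payload": {"rows": [[[0,0,0],[0,0,0],5.0],[[0,0,0],[0,0,0],5.0],[[0,0,0],[0,0,0],5.0],[[0,0,0],[0,0,0],5.0],[[0,0,0],[0,0,0],5.0]]}}

```text
clock: 6.0
position: [427.0, 289.6, 14.8]
ee_rot: [0.888, -0.459, 0.0, -0.0]
contact_force: [-1.0, -0.2, 3.9]
gripper_width: 50.2
```

```bash
python3 -c "
from look import *
look('a7',w=27)"
```

```text
[427.013 289.631  14.764] [ 0.888 -0.459  0.    -0.   ] [ 0.911  0.418 -0.486  0.    -0.666 -0.295] [-0.966 -0.207  3.949] 50.1597432381948 6.0
```

View pics/a7.png

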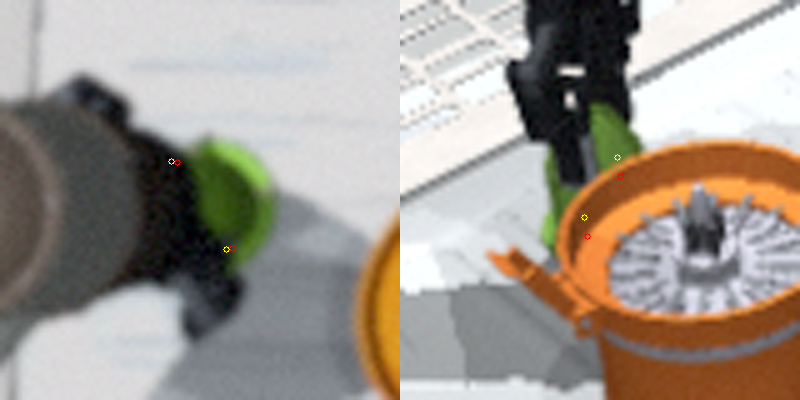

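>>> {"api": "jog_arm", "payload": {"rows": [[[0,0,0],[0,0,0],4.0],[[0,0,0],[0,0,0],4.0],[[0,0,0],[0,0,0],4.0]]}}

```text
clock: 6.48
position: [427.1, 289.7, 15.4]
ee_rot: [0.888, -0.459, 0.0, -0.001]
contact_force: [-2.7, -1.0, 8.6]
gripper_width: 46.8
```

>>> {"api": "jog_arm", "payload": {"rows": [[[0,0,0],[0,0,0],8.54],[[0,0,0],[0,0,0],8.54],[[0,0,0],[0,0,0],8.54],[[0,0,0],[0,0,0],8.54],[[0,0,0.5],[0,0,0],8.54],[[0,0,0.5],[0,0,0],8.54],[[0,0,0],[0,0,0],8.54]]}}

```text
clock: 7.35
position: [426.3, 288.9, 3.7]
ee_rot: [0.888, -0.46, -0.0, 0.001]
contact_force: [0.1, -0.7, -0.0]
gripper_width: 85.3
```

```bash
python3 -c "
from look import *
look('a8',w=43)"
```

```text
[426.34  288.917   3.655] [ 0.888 -0.46  -0.     0.001] [ 0.911  0.436 -0.496 -0.    -0.641 -0.295] [ 0.079 -0.743 -0.039] 85.331130326033 7.35
```

View pics/a8.png

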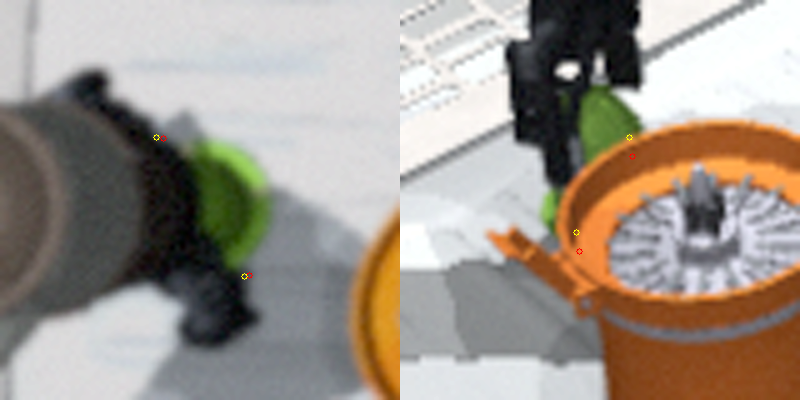

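>>> {"api": "jog_arm", "payload": {"rows": [[[0,0,0.5],[0,0,0],8.54],[[0,0,0.5],[0,0,0],8.54],[[0,0,0.5],[0,0,0],8.54],[[0,0,0],[0,0,0],8.54]]}}

```text
clock: 7.95
position: [426.4, 289.0, -11.3]
ee_rot: [0.888, -0.46, -0.0, 0.001]
contact_force: [0.5, -0.4, 0.8]
gripper_width: 85.2
```

No contact yet at z = -11 reported, which confirms that the fingertips sit well above the reported TCP. Now I close on the wall and expect about 54 mm.

>>> {"api": "jog_arm", "payload": {"rows": [[[0,0,0],[0,0,0],5.0],[[0,0,0],[0,0,0],5.0],[[0,0,0],[0,0,0],5.0],[[0,0,0],[0,0,0],5.0],[[0,0,0],[0,0,0],4.5]]}}

```text
clock: 8.57
position: [427.0, 289.6, -10.1]
ee_rot: [0.888, -0.459, 0.0, -0.0]
contact_force: [-1.5, -0.7, 5.8]
gripper_width: 51.5
```

```bash
python3 -c "
from look import *
look('a9',w=27)"
```

```text
[426.951 289.619 -10.114] [ 0.888 -0.459  0.    -0.   ] [ 0.911  0.458 -0.506  0.    -0.605 -0.295] [-1.54  -0.735  5.771] 51.4623680167933 8.575
```

View pics/a9.png

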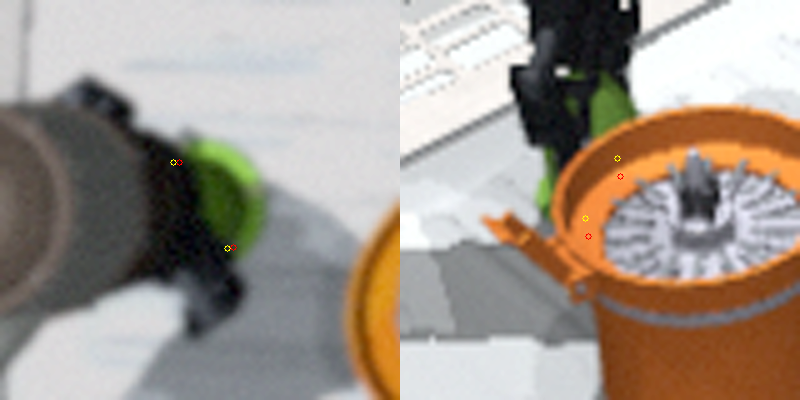

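>>> {"api": "jog_arm", "payload": {"rows": [[[0,0,0],[0,0,0],4.0],[[0,0,0],[0,0,0],4.0],[[0,0,0],[0,0,0],4.0]]}}

```text
clock: 9.05
position: [426.9, 289.6, -10.1]
ee_rot: [0.888, -0.459, 0.0, -0.0]
contact_force: [-1.0, -0.5, 6.0]
gripper_width: 51.7
```

>>> {"api": "jog_arm", "payload": {"rows": [[[0,0,-0.5],[0,0,0],3.5],[[0,0,-1.5],[0,0,0],3.5],[[0,0,-3],[0,0,0],3.5],[[0,0,-3],[0,0,0],3.5],[[0,0,0],[0,0,0],3.5]]}}

```text
clock: 9.68
position: [428.0, 290.9, 72.3]
ee_rot: [0.888, -0.459, 0.001, -0.003]
contact_force: [-0.7, 0.2, -1.5]
gripper_width: 51.4
```

```bash
python3 -c "
from look import *
look('b1',w=27)"
```

```text
[428.018 290.868  72.315] [ 0.888 -0.459  0.001 -0.003] [ 0.911  0.334 -0.429  0.001 -0.802 -0.295] [-0.653  0.24  -1.532] 51.35622468729432 9.675
```

View pics/b1.png

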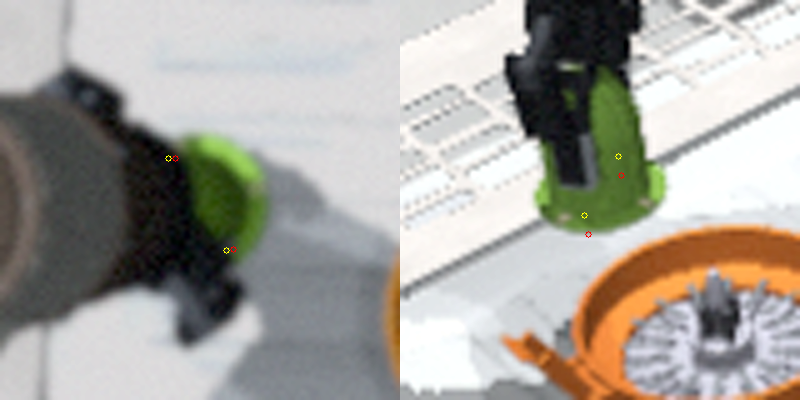

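```bash
cat > cone_ov.py <<'E'
from fit import *
def cone_ov(name,x,y,z,marks,out,r=40,extra=None):
    v=[]
    for n,C in(("top",T),("scene",S)):
        im=cv2.imread(f"pics/{name}_{n}.png"); cx,cy=C.proj([[x,y,z]])[0].astype(int)
        f=400/(2*r);c=np.clip(cv2.resize(im[cy-r:cy+r,cx-r:cx+r],(400,400),interpolation=cv2.INTER_CUBIC)*1.5,0,255).astype(np.uint8)
        def d(P,col):
            q=np.round((C.proj(P)-[cx-r,cy-r]+.5)*f).astype(np.int32); cv2.polylines(c,[q],True,col,1,cv2.LINE_AA)
        d(circ(36,0)+[x,y,z],(0,0,255));d(circ(36,4)+[x,y,z],(0,255,255));d(circ(27,44)+[x,y,z],(255,0,255))
        for a in marks:
            for k in range(4):
                b=np.radians(a+90*k); q=C.proj([[x+33*np.cos(b),y+33*np.sin(b),z+4]])[0]; q=np.round((q-[cx-r,cy-r]+.5)*f).astype(int); cv2.circle(c,(int(q[0]),int(q[1])),4,(255,0,0),1)
        v.append(c)
    cv2.imwrite(out,np.hstack(v))
E
python3 - <<'E'
from cone_ov import *
p=[428,290.9,72.3]
cx,cy=S.proj([p])[0].astype(int)
for q in((165,215),(245,203)):
    px=np.array(q)/5-.5+[cx-40,cy-40]; X=S.at_z([px],86)[0]; print(X,np.degrees(np.arctan2(X[1]-290.9,X[0]-428)),np.hypot(X[1]-290.9,X[0]-428))
cone_ov("b1",428,290.9,82.4,[0],"pics/b1o.png")
E
```

```text
[397.96 281.73  86.  ] -163.02108885558056 31.411210665055275
[434.36 260.17  86.  ] -78.3048190279207 31.386353540484052
```

View pics/b1o.png

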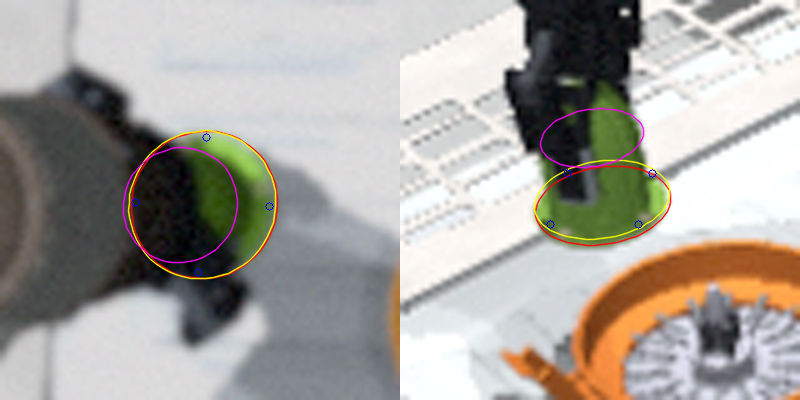

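Run:
```python
from fit import *
v=[]
for n,C in(("top",T),("scene",S)):
    im=np.mean([cv2.imread(f"pics/{k}_{n}.png").astype(float) for k in("a5","a6","a7","a8","a9","b1")],0)
    q=C.proj([[653.5,-14.5,128]])[0]; M=np.array([[16,0,200-16*q[0]],[0,16,200-16*q[1]]])
    c=cv2.warpAffine(im,M,(400,400),flags=cv2.INTER_CUBIC); c=np.clip((c-20)*2,0,255).astype(np.uint8)
    for z in (128,):
        for k in range(0,36):
            a=np.radians(10*k); u=C.proj([[653.5+13*np.cos(a),-14.5+13*np.sin(a),z]])[0]*16+[200-16*q[0],200-16*q[1]]
            cv2.circle(c,tuple(int(i) for i in u),4 if k%9==0 else 1,(0,0,255),-1)
    v.append(c)
cv2.imwrite("pics/spl.png",np.hstack(v))
```

```text
(no output)
```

View pics/spl.png

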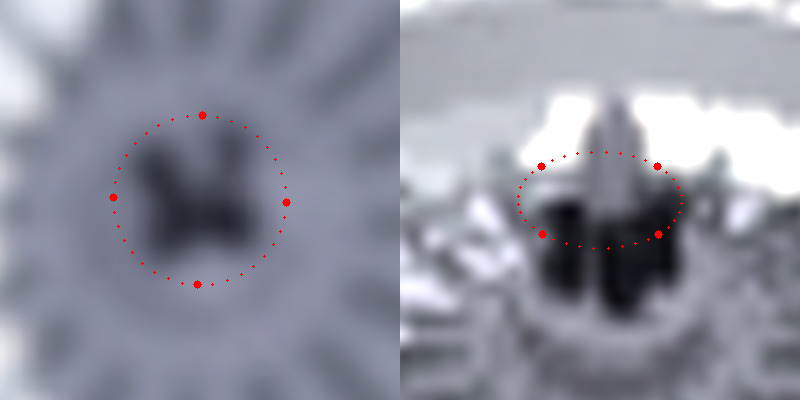

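Run:
```python
from plan import *
st=arm.read_state(); R=Ro.from_quat(st["ee_rot"]); p=st["position"]; x=R.as_matrix()[:,0]; psi=np.degrees(np.arctan2(x[1],x[0])); print(psi)
p[2]=160
plan(p,down(psi),np.array([653.8,-14.5,160]),down(psi+12.5),10)
```

```text
-54.742941238409266
[ [3.79, -0.11, 0.0] , [0.0, 0.0, -1.3] ] [ [3.79, -0.02, 0.0] , [0.0, 0.0, -1.3] ] [ [3.79, 0.06, 0.0] , [0.0, 0.0, -1.3] ] [ [3.79, 0.14, 0.0] , [0.0, 0.0, -1.3] ] [ [3.79, 0.23, 0.0] , [0.0, 0.0, -1.3] ] [ [3.78, 0.31, 0.0] , [0.0, 0.0, -1.3] ] [ [3.77, 0.39, 0.0] , [0.0, 0.0, -1.3] ] [ [3.76, 0.47, 0.0] , [0.0, 0.0, -1.3] ] [ [3.75, 0.55, 0.0] , [0.0, 0.0, -1.3] ] [ [3.74, 0.64, 0.0] , [0.0, 0.0, -1.3] ]
```

>>> {"api": "jog_arm", "payload": {"rows": [[[0,0,-2],[0,0,0],3.5],[[0,0,-3],[0,0,0],3.5],[[0,0,-2.8],[0,0,0],3.5],[[0,0,-1],[0,0,0],3.5]]}}

```text
clock: 10.28
position: [426.7, 289.4, 157.7]
ee_rot: [0.888, -0.46, -0.0, -0.0]
contact_force: [0.3, 0.2, -2.0]
gripper_width: 51.1
```

>>> {"api": "jog_arm", "payload": {"rows": [[[3.79,-0.11,0],[0,0,-1.3],3.5],[[3.79,-0.02,0],[0,0,-1.3],3.5],[[3.79,0.06,0],[0,0,-1.3],3.5],[[3.79,0.14,0],[0,0,-1.3],3.5],[[3.79,0.23,0],[0,0,-1.3],3.5],[[3.78,0.31,0],[0,0,-1.3],3.5],[[3.77,0.39,0],[0,0,-1.3],3.5],[[3.76,0.47,0],[0,0,-1.3],3.5],[[3.75,0.55,0],[0,0,-1.3],3.5],[[3.74,0.64,0],[0,0,-1.3],3.5]]}}

```text
clock: 11.52
position: [655.0, -14.1, 154.8]
ee_rot: [0.935, -0.356, -0.002, 0.001]
contact_force: [-0.5, 0.5, -0.4]
gripper_width: 51.4
```

>>> {"api": "jog_arm", "payload": {"rows": [[[0,0,0],[0,0,0],3.5],[[0,0,0],[0,0,0],3.5]]}}

```text
clock: 11.78
position: [654.3, -13.0, 155.4]
ee_rot: [0.934, -0.356, -0.002, 0.001]
contact_force: [-0.2, 0.3, -2.2]
gripper_width: 51.2
```

Run:
```python
from look import *
look('b2',w=27)
from cone_ov import *
p=arm.read_state()["position"]
cone_ov("b2",p[0],p[1],p[2]+10.1,[27],"pics/b2o.png",r=50)
```

```text
[654.322 -13.038 155.399] [ 0.934 -0.356 -0.002  0.001] [ 0.226  0.466  0.028 -0.001 -1.136  0.616] [-0.245  0.334 -2.177] 51.16685712614389 11.775
```

View pics/b2o.png

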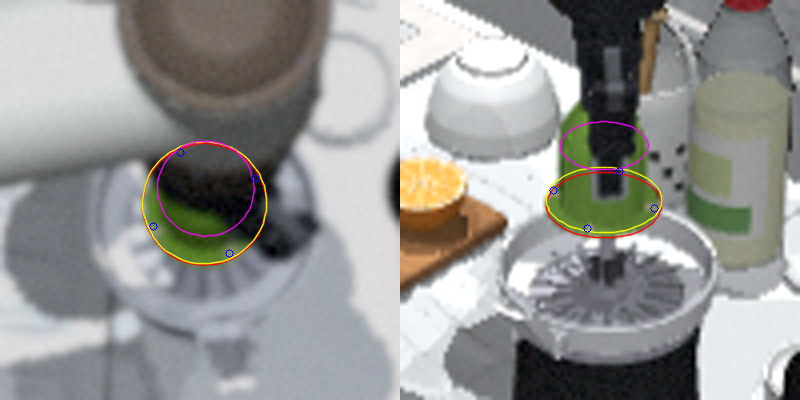

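>>> {"api": "jog_arm", "payload": {"rows": [[[0.05,0.13,0.6],[0,0,0],3.5],[[0,0,0.8],[0,0,0],3.5],[[0,0,0.6],[0,0,0],3.5],[[0,0,0.6],[0,0,0],3.5],[[0,0,0.4],[0,0,0],3.5],[[0,0,0],[0,0,0],3.5]]}}

```text
clock: 12.62
position: [655.3, -14.5, 127.0]
ee_rot: [0.934, -0.356, 0.0, -0.0]
contact_force: [2.0, -0.0, -2.4]
gripper_width: 51.3
```

>>> {"api": "jog_arm", "payload": {"rows": [[[0.06,-0.05,0.3],[0,0,0],3.5],[[0,0,0.3],[0,0,0],3.5],[[0,0,0.2],[0,0,0],3.5],[[0,0,0],[0,0,0],3.5]]}}

```text
clock: 13.12
position: [655.8, -14.4, 119.2]
ee_rot: [0.934, -0.356, 0.0, 0.0]
contact_force: [2.5, -1.3, -1.9]
gripper_width: 51.4
```

>>> {"api": "jog_arm", "payload": {"rows": [[[0,0,0.1],[0,0,0],3.5],[[0,0,0.1],[0,0,0],3.5],[[0,0,0.1],[0,0,0],3.5],[[0,0,0],[0,0,0],3.5]]}}

```text
clock: 13.62
position: [656.0, -14.5, 117.8]
ee_rot: [0.935, -0.356, 0.001, -0.0]
contact_force: [-1.8, -1.1, 4.9]
gripper_width: 51.6
```

>>> {"api": "jog_arm", "payload": {"rows": [[[0,0,0.05],[0,0,-4],3.5],[[0,0,0],[0,0,-4],3.5],[[0,0,0],[0,0,-4],3.5],[[0,0,0],[0,0,-3],3.5],[[0,0,0],[0,0,0],3.5]]}}

```text
clock: 14.25
position: [656.4, -14.9, 117.3]
ee_rot: [0.973, -0.231, 0.001, 0.0]
contact_force: [-0.6, -1.2, 6.1]
gripper_width: 51.8
```

>>> {"api": "jog_arm", "payload": {"rows": [[[0,0,0.05],[0,0,-3],3.5],[[0,0,0.05],[0,0,-3],3.5],[[0,0,0.05],[0,0,-3],3.5],[[0,0,0],[0,0,-3],3.5],[[0,0,0],[0,0,0],3.5]]}}

```text
clock: 14.88
position: [656.4, -14.2, 114.2]
ee_rot: [0.992, -0.129, 0.001, -0.0]
contact_force: [2.9, 0.0, -0.4]
gripper_width: 51.8
```

The force vanished as z fell, so the splines have engaged at a cone angle of about 50°. Next I lower it home.

>>> {"api": "jog_arm", "payload": {"rows": [[[0,0,0.3],[0,0,0],3.5],[[0,0,0.3],[0,0,0],3.5],[[0,0,0.3],[0,0,0],3.5],[[0,0,0.3],[0,0,0],3.5],[[0,0,0],[0,0,0],3.5]]}}

```text
clock: 15.5
position: [656.0, -14.0, 101.8]
ee_rot: [0.992, -0.128, 0.0, -0.0]
contact_force: [4.0, 1.1, -1.5]
gripper_width: 51.6
```

>>> {"api": "jog_arm", "payload": {"rows": [[[0,0,0.15],[0,0,0],3.5],[[0,0,0.15],[0,0,0],3.5],[[0,0,0.1],[0,0,0],3.5],[[0,0,0],[0,0,0],3.5]]}}

```text
clock: 16.0
position: [656.2, -14.1, 99.9]
ee_rot: [0.992, -0.128, 0.001, -0.0]
contact_force: [1.3, 2.4, 6.1]
gripper_width: 51.4
```

>>> {"api": "jog_arm", "payload": {"rows": [[[0,0,0],[0,0,0],6.0],[[0,0,0],[0,0,0],7.5],[[0,0,0],[0,0,0],7.5],[[0,0,0],[0,0,0],7.5],[[0,0,-1],[0,0,0],7.5],[[0,0,-3],[0,0,0],7.5],[[0,0,-4],[0,0,0],7.5],[[0,0,-4],[0,0,0],7.5],[[0,0,-2],[0,0,0],7.5]]}}

```text
clock: 17.12
position: [656.7, -14.5, 242.4]
ee_rot: [0.992, -0.128, 0.003, -0.001]
contact_force: [-0.2, 0.3, -0.6]
gripper_width: 75.2
```

Run:
```python
from look import *
look('b3',ctr=(655,-14,130))
from cone_ov import *
cone_ov("b3",655,-14.5,110,[48],"pics/b3o.png",r=50)
```

```text
[656.723 -14.469 242.413] [ 0.992 -0.128  0.003 -0.001] [ 0.224  0.413  0.161  0.001 -1.314  1.09 ] [-0.234  0.29  -0.579] 75.15826576475922 17.125
```

View pics/b3o.png

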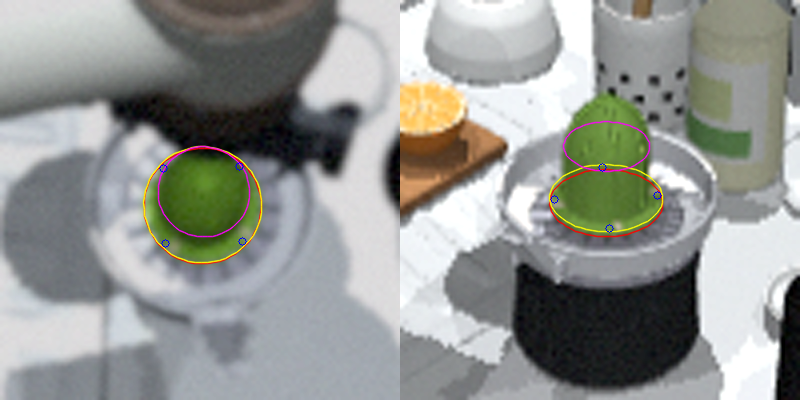

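Run:
```python
from plan import *
st=arm.read_state(); R=Ro.from_quat(st["ee_rot"]); p=st["position"]; x=R.as_matrix()[:,0]; psi=np.degrees(np.arctan2(x[1],x[0])); print(psi)
plan(p,down(psi),np.array([450,-240,250]),down(psi-120),14)
print(T.proj([(655.5-76*np.cos(.21),-14.3-76*np.sin(.21),112)]))
for c in (T.at_z([(397,197)],95),T.at_z([(438,225)],95)): print(c)
print(S.at_z([(402,290)],0),S.at_z([(419,328)],0))
```

```text
-14.697866448784142
[ [-1.02, 1.93, -0.05] , [-0.0, -0.0, 8.6] ] [ [-0.72, 2.07, -0.05] , [-0.0, -0.0, 8.6] ] [ [-0.41, 2.15, -0.05] , [-0.0, -0.0, 8.6] ] [ [-0.08, 2.19, -0.05] , [-0.0, -0.0, 8.6] ] [ [0.24, 2.17, -0.05] , [-0.0, -0.0, 8.6] ] [ [0.57, 2.11, -0.05] , [-0.0, -0.0, 8.6] ] [ [0.87, 2.01, -0.05] , [-0.0, -0.0, 8.6] ] [ [1.16, 1.85, -0.05] , [-0.0, -0.0, 8.6] ] [ [1.43, 1.66, -0.05] , [-0.0, -0.0, 8.6] ] [ [1.66, 1.43, -0.05] , [-0.0, -0.0, 8.6] ] [ [1.85, 1.16, -0.05] , [-0.0, -0.0, 8.6] ] [ [2.01, 0.88, -0.05] , [-0.0, -0.0, 8.6] ] [ [2.11, 0.57, -0.05] , [-0.0, -0.0, 8.6] ] [ [2.17, 0.25, -0.05] , [-0.0, -0.0, 8.6] ] 
[[339.689 237.758]]
[[ 689.651 -170.668   95.   ]]
[[ 621.975 -272.567   95.   ]]
[[ 701.562 -174.085    0.   ]] [[ 625.271 -290.874    0.   ]]
```

>>> {"api": "jog_arm", "payload": {"rows": [[[-1.02,1.93,0],[0,0,8.6],8.54],[[-0.72,2.07,0],[0,0,8.6],8.54],[[-0.41,2.15,0],[0,0,8.6],8.54],[[-0.08,2.19,0],[0,0,8.6],8.54],[[0.24,2.17,0],[0,0,8.6],8.54],[[0.57,2.11,0],[0,0,8.6],8.54],[[0.87,2.01,0],[0,0,8.6],8.54],[[1.16,1.85,0],[0,0,8.6],8.54],[[1.43,1.66,0],[0,0,8.6],8.54],[[1.66,1.43,0],[0,0,8.6],8.54]]}}

```text
clock: 18.48
position: [506.1, -175.5, 237.3]
ee_rot: [-0.636, 0.772, 0.001, -0.001]
contact_force: [0.9, -0.1, 0.2]
gripper_width: 85.7
```

```bash
python3 -c "
from plan import *
st=log();print(st['position'],st['ee_rot'],st['joints'])"
```

```text
[ 506.067 -175.502  237.275] [-0.636  0.772  0.001 -0.001] [-0.031  0.207 -0.145 -0.    -1.221 -0.161]
```

>>> {"api": "jog_arm", "payload": {"rows": [[[1.85,1.16,0],[0,0,8.6],8.54],[[2.01,0.88,0],[0,0,8.6],8.54],[[2.11,0.57,0],[0,0,8.6],8.54],[[2.17,0.25,0],[0,0,8.6],8.54],[[0,0,0],[0,0,0],8.54]]}}

```text
clock: 19.1
position: [446.4, -239.6, 237.6]
ee_rot: [-0.381, 0.924, 0.001, -0.001]
contact_force: [0.6, -0.4, 0.8]
gripper_width: 85.4
```

```bash
python3 -c "
from plan import *
st=log();print(st['position'],st['ee_rot'],st['joints'])"
```

```text
[ 446.388 -239.611  237.605] [-0.381  0.924  0.001 -0.001] [-0.172  0.155 -0.209 -0.    -1.208 -0.616]
```

>>> {"api": "jog_arm", "payload": {"rows": [[[0,0,0],[0,-10,0],8.54],[[0,0,0],[0,-10,0],8.54],[[0,0,0],[0,0,0],8.54]]}}

```text
clock: 19.48
position: [446.7, -240.7, 238.0]
ee_rot: [-0.374, 0.911, 0.066, 0.161]
contact_force: [0.8, -0.0, 0.7]
gripper_width: 85.8
```

```bash
python3 -c "
from plan import *
st=log();print(st['position'],st['ee_rot'],st['joints'])"
```

```text
[ 446.749 -240.73   237.985] [-0.374  0.911  0.066  0.161] [-0.406  0.131 -0.155 -0.352 -1.172 -0.266]
```

>>> {"api": "jog_arm", "payload": {"rows": [[[0,0,0],[0,-10,0],8.54],[[0,0,0],[0,-10,0],8.54],[[0,0,0],[0,0,0],8.54]]}}

```text
clock: 19.85
position: [446.3, -240.7, 236.1]
ee_rot: [-0.356, 0.87, 0.132, 0.315]
contact_force: [-0.4, 0.7, -0.2]
gripper_width: 85.3
```

```bash
python3 -c "
from plan import *
st=log();print(st['position'],st['ee_rot'],st['joints'])
from look import *
look('c1',r=80,w=43)"
```

```text
[ 446.344 -240.672  236.078] [-0.356  0.87   0.132  0.315] [-0.677  0.185 -0.114 -0.73  -1.274  0.107]
[ 446.344 -240.672  236.078] [-0.356  0.87   0.132  0.315] [-0.677  0.185 -0.114 -0.73  -1.274  0.107] [-0.431  0.708 -0.163] 85.25168744006453 19.85
```

View pics/c1.png

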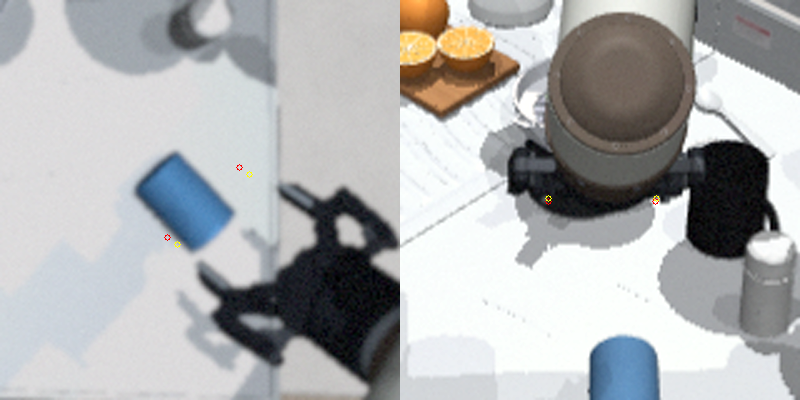

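Run:
```python
from look import *
st=arm.read_state(); R=Ro.from_quat(st["ee_rot"]); p=st["position"]
im=cv2.imread("pics/c1_top.png"); M=np.array([[6,0,-6*420.],[0,6,-6*265.]]); 
cx,cy=T.proj([p])[0];print(cx,cy)
M=np.array([[6,0,300-6*(cx+12)],[0,6,250-6*(cy+8)]])
v=np.clip(cv2.warpAffine(im,M,(600,500),flags=cv2.INTER_CUBIC)*1.6,0,255).astype(np.uint8)
for dz,col in((-35,(0,0,255)),(-42,(0,255,255)),(-49,(0,255,0)),(-56,(255,0,0))):
    for y in(-43,43):
        for x in(-11,11):
            q=M[:,:2]@T.proj([p+R.apply([x,y,dz])])[0]+M[:,2]; cv2.circle(v,tuple(int(i) for i in q),3,col,1)
cv2.imwrite("pics/c1z.png",v)
```

```text
438.4760944809287 295.7003831354671
```

View pics/c1z.png

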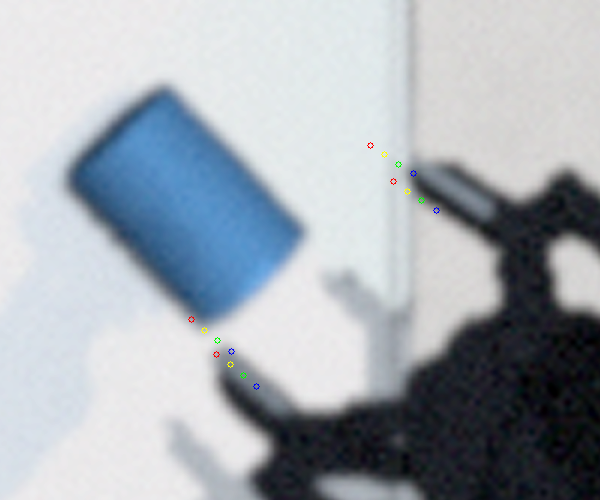

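```bash
cat > kin.py <<'E'
from plan import *
from scipy.optimize import least_squares
L=[json.loads(l) for l in open("log.jsonl")]
J=np.array([l["joints"] for l in L]);P=np.array([l["position"] for l in L]);Q=Ro.from_quat([l["ee_rot"] for l in L])
def rot(a,t): return Ro.from_rotvec(np.array(a,float)*t)
def fkR(j,s4=1,s6=1,ch=None):
    A=rot([0,0,1],j[0])*rot([0,1,0],j[1]-j[2])
    A=A*rot([s4,0,0],j[3])*rot([0,-1,0],j[4])   # now local x = tool dir
    # tool z = local x at this stage; base tool: x_local->z_tool
    B=Ro.from_matrix(np.array([[0,0,1],[0,-1,0],[1,0,0]]).T.T)
    return A,A*B*rot([0,0,s6],j[5])
if __name__=="__main__":
    for s4 in(1,-1):
        for s6 in(1,-1):
            e=[]
            for j,q in zip(J,Q):
                e.append(fkR(j,s4,s6)[1].inv()*q)
            E=Ro.concatenate(e); m=E[0]; print(s4,s6,np.degrees((m.inv()*E).magnitude()).round(1), m.as_rotvec(degrees=True).round(0))
E
python3 kin.py
```

```text
1 1 [  0.   37.9  37.9  38.   38.   37.9  38.   37.9  37.9  66.4 120.8  22.6
  74.8  62.2  81.6  81.6] [-0.  0. 86.]
1 -1 [ 0.   0.   0.   0.   0.   0.   0.   0.   0.   0.1  0.1  0.1  0.1 40.4
 83.7 83.7] [-0.  0. 90.]
-1 1 [  0.   37.9  37.9  38.   38.   38.   38.   38.   38.   66.5 120.7  22.6
  74.8  34.6   8.2   8.2] [ 0.  0. 86.]
-1 -1 [0. 0. 0. 0. 0. 0. 0. 0. 0. 0. 0. 0. 0. 0. 0. 0.] [ 0.  0. 90.]
```

```bash
cat >> kin.py <<'E'
def fk(j,k):
    h,y0,l1x,l1z,l2x,l2z,w,t,ty=k
    R1=rot([0,0,1],j[0]);R2=R1*rot([0,1,0],j[1]);R3=R1*rot([0,1,0],j[1]-j[2]);R4=R3*rot([-1,0,0],j[3]);R5=R4*rot([0,-1,0],j[4])
    p=R1.apply([0,y0,h])+R2.apply([l1x,0,l1z])+R3.apply([l2x,0,l2z])+R4.apply([0,w,0])+R5.apply([t,ty,0])
    return p,R5*Ro.from_matrix(np.array([[0,0,1],[0,-1,0],[1,0,0]]))*rot([0,0,-1],j[5])*rot([0,0,1],np.pi/2)
def fitk():
    f=lambda k:np.r_[np.concatenate([fk(j,k)[0]-p for j,p in zip(J,P)]),(k-k0)*.003]
    k0=np.array([200,-80,0,400,300,0,-80,250,0.]); r=least_squares(f,k0); return r.x,r.fun
if __name__=="__main__":
    k,e=fitk(); print(k); print(e[:-9].reshape(-1,3).round(1))
    print(np.degrees([(fk(j,k)[1].inv()*q).magnitude() for j,q in zip(J,Q)]).round(1))
E
python3 kin.py | tail -20
```

```text
-1 -1 [0. 0. 0. 0. 0. 0. 0. 0. 0. 0. 0. 0. 0. 0. 0. 0.] [ 0.  0. 90.]
[ 160.61    -0.001    0.006  564.885  421.796    0.003 -119.899  330.7
  -39.899]
[[ 0.  0.  0.]
 [ 0.  0.  0.]
 [ 0.  0.  0.]
 [ 0.  0.  0.]
 [-0. -0.  0.]
 [-0. -0.  0.]
 [-0. -0.  0.]
 [-0. -0.  0.]
 [ 0.  0.  0.]
 [-0. -0. -0.]
 [-0. -0. -0.]
 [ 0.  0. -0.]
 [ 0. -0. -0.]
 [ 0. -0.  0.]
 [ 0. -0.  0.]
 [ 0. -0.  0.]]
[0. 0. 0. 0. 0. 0. 0. 0. 0. 0. 0. 0. 0. 0. 0. 0.]
```

```bash
cat > ik.py <<'E'
from kin import *
K,_=fitk()
lo=np.array([-3.14,-1.21,-1.07,-3.16,-2.99,-3.1])+.03;hi=np.array([3.14,2.06,1.41,2.05,-.16,3.1])-.03
def ik(p,R,seed,it=200):
    f=lambda j:np.r_[(fk(j,K)[0]-p)/300,(fk(j,K)[1].inv()*R).as_rotvec()]
    r=least_squares(f,np.clip(seed,lo+.01,hi-.01),bounds=(lo,hi),max_nfev=it); return r.x,np.abs(r.fun).max()
def allik(p,R,n=30,rng=np.random.default_rng(0)):
    out=[]
    for i in range(n):
        j,e=ik(p,R,rng.uniform(lo,hi),60)
        if e<2e-3 and not any(np.abs(j-o).max()<.05 for o in out): out.append(j)
    return out
def tool(heading,alpha_down):  # tool z heading(deg) pitched down by alpha(deg), y to the right of heading
    t,a=np.radians([heading,alpha_down]); z=np.array([np.cos(t)*np.cos(a),np.sin(t)*np.cos(a),-np.sin(a)]); y=np.array([np.sin(t),-np.cos(t),0]); return Ro.from_matrix(np.c_[np.cross(y,z),y,z])
def pts(j):
    R1=rot([0,0,1],j[0]);R2=R1*rot([0,1,0],j[1]);R3=R1*rot([0,1,0],j[1]-j[2]);R4=R3*rot([-1,0,0],j[3]);R5=R4*rot([0,-1,0],j[4])
    e=np.array([0,0,K[0]])+R2.apply([0,0,K[3]]); w=e+R3.apply([K[4],0,0]); w2=w+R4.apply([0,-159.8,0]); return e,w,w2
E
cat > t1.py <<'E'
from ik import *
G=np.array([446,-271.6,30]); jc=J[-1]
d=np.array([-.717,-.697,0])
for al in(30,40,45):
    a=np.radians(al); z=-np.array([0,0,1])*np.cos(a)-d*np.sin(a); y=np.array([-.697,.717,0]); R=Ro.from_matrix(np.c_[np.cross(y,z),y,z]); P0=G+53*z
    print(al,"pick",[o.round(2) for o in allik(P0,R,12)], ik(P0,R,jc))
    for th in range(-135,91,15):
        R=tool(th,al); z=R.as_matrix()[:,2]; P1=np.array([540,-39,45])+53*z
        for o in allik(P1,R,14):
            e,w,w2=pts(o); print("  th",th,o.round(2),"wr",w.round(0),w2.round(0))
E
time timeout 550 python3 t1.py
```

```text
30 pick [array([-0.58,  0.52, -0.29, -0.75, -0.79,  0.33])] (array([-0.584,  0.519, -0.29 , -0.754, -0.795,  0.334]), np.float64(3.5292829769772993e-10))
  th -135 [ 0.39  0.89 -0.13  0.34 -1.56 -1.37] wr [611. 253. 156.] [710. 131. 184.]
  th -120 [ 0.46  0.84 -0.3   0.51 -1.41 -1.34] wr [535. 263. 152.] [660. 169. 184.]
  th -105 [ 0.5   0.79 -0.5   0.72 -1.26 -1.35] wr [456. 250. 154.] [602. 193. 184.]
  th -90 [ 0.51  0.73 -0.7   1.   -1.12 -1.43] wr [382. 213. 165.] [540. 201. 184.]
  th -75 [ 0.44  0.67 -0.88  1.38 -1.05 -1.55] wr [323. 153. 181.] [478. 193. 184.]
  th -60 [ 0.28  0.63 -1.02  1.86 -1.07 -1.66] wr [286.  83. 197.] [420. 169. 184.]
  th -15 [-0.46  0.69 -1.04 -2.96 -1.2  -1.54] wr [ 264. -130.  179.] [308.  23. 184.]
  th 0 [-0.58  0.65 -0.88 -2.55 -1.01 -1.6 ] wr [ 302. -199.  188.] [299. -39. 184.]
  th 15 [-0.58  0.6  -0.67 -2.13 -0.87 -1.86] wr [ 369. -243.  223.] [ 308. -101.  184.]
  th 30 [-0.53  0.59 -0.51 -1.77 -0.88 -2.11] wr [ 436. -257.  255.] [ 332. -159.  184.]
  th 45 [-0.49  0.61 -0.37 -1.49 -0.98 -2.26] wr [ 493. -260.  272.] [ 370. -209.  184.]

[... 2336 characters left out ...]
] wr [ 316. -144.  248.] [350.  12. 241.]
  th 0 [-0.42  0.44 -0.64 -2.27 -0.38 -2.1 ] wr [ 400. -177.  298.] [344. -39. 241.]
  th 15 [-0.31  0.43 -0.5  -1.71 -0.4  -2.56] wr [ 464. -150.  336.] [350. -90. 241.]
  th 30 [-0.3   0.46 -0.43 -1.43 -0.55 -2.66] wr [ 494. -151.  342.] [ 370. -137.  241.]
  th 45 [-0.3   0.5  -0.35 -1.23 -0.72 -2.65] wr [ 525. -160.  341.] [ 401. -178.  241.]
  th 60 [-0.29  0.55 -0.26 -1.08 -0.89 -2.61] wr [ 561. -165.  339.] [ 442. -209.  241.]
  th 75 [-0.26  0.6  -0.17 -0.95 -1.06 -2.54] wr [ 600. -162.  335.] [ 489. -229.  241.]
  th 90 [-0.23  0.65 -0.08 -0.83 -1.21 -2.46] wr [ 641. -148.  329.] [ 540. -235.  241.]
real	1m25.730s
user	1m25.230s
sys	0m0.129s
```

```bash
cat > t2.py <<'E'
from ik import *
st=arm.read_state(); p=st["position"];R=Ro.from_quat(st["ee_rot"])
d=np.array([-.717,-.697,0]);a=np.radians(40); z=-np.array([0,0,1])*np.cos(a)-d*np.sin(a); y=np.array([-.697,.717,0]); y/=np.linalg.norm(y); z/=np.linalg.norm(z)
R1=Ro.from_matrix(np.c_[np.cross(y,z),y,z]); P0=np.array([446,-271.6,30])+53*z
print(P0,(R.inv()*R1).as_rotvec(degrees=True))
plan(p,R,P0+[0,0,60],R1,6)
E
python3 t2.py
```

```text
[ 470.427 -247.854  -10.601] [ 0.52  -0.163  0.539]
[ [1.88, -0.37, 2.52] , [0.1, -0.0, 0.1] ] [ [1.88, -0.37, 2.52] , [0.1, -0.0, 0.1] ] [ [1.88, -0.37, 2.52] , [0.1, -0.0, 0.1] ] [ [1.88, -0.37, 2.52] , [0.1, -0.0, 0.1] ] [ [1.88, -0.37, 2.52] , [0.1, -0.0, 0.1] ] [ [1.88, -0.37, 2.52] , [0.1, -0.0, 0.1] ]
```

>>> {"api": "jog_arm", "payload": {"rows": [[[1.88,-0.37,2.52],[0.1,0,0.1],8.54],[[1.88,-0.37,2.52],[0.1,0,0.1],8.54],[[1.88,-0.37,2.52],[0.1,0,0.1],8.54],[[1.88,-0.37,2.52],[0.1,0,0.1],8.54],[[1.88,-0.37,2.52],[0.1,0,0.1],8.54],[[1.88,-0.37,2.52],[0.1,0,0.1],8.54],[[0,0,0],[0,0,0],8.54]]}}

```text
clock: 20.82
position: [471.0, -245.1, 48.2]
ee_rot: [-0.354, 0.871, 0.13, 0.315]
contact_force: [0.1, 0.8, 1.0]
gripper_width: 85.4
```

```bash
python3 -c "
from look import *
look('c2',r=50,w=43,dzs=(-13,-48),ctr=(446,-271,30))"
```

```text
[ 470.966 -245.074   48.2  ] [-0.354  0.871  0.13   0.315] [-0.683  0.462 -0.236 -0.866 -0.992  0.423] [0.107 0.808 0.963] 85.36435142346903 20.825
```

View pics/c2.png

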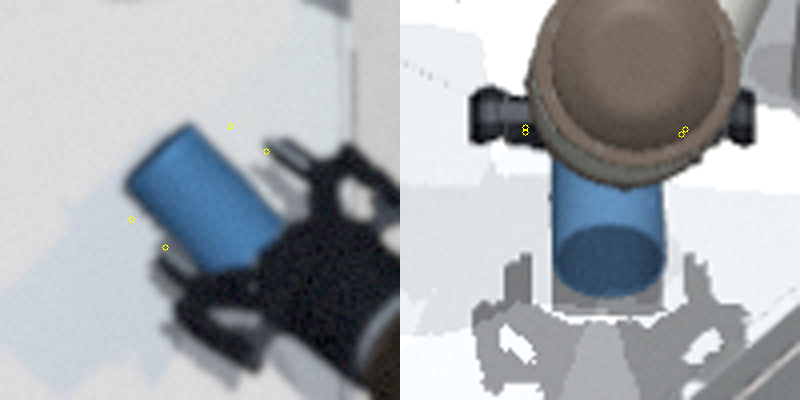

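>>> {"api": "jog_arm", "payload": {"rows": [[[0.8,-0.04,0.87],[0,0,0],8.54],[[0.8,-0.04,0.87],[0,0,0],8.54],[[0.8,-0.04,0.87],[0,0,0],8.54],[[0.8,-0.04,0.87],[0,0,0],8.54],[[0.6,0,0.65],[0,0,0],8.54],[[0,0,0],[0,0,0],8.54]]}}

```text
clock: 21.68
position: [469.8, -250.3, -7.1]
ee_rot: [-0.352, 0.871, 0.128, 0.317]
contact_force: [-0.3, 0.4, 0.1]
gripper_width: 85.3
```

```bash
python3 -c "
from look import *
look('c3',r=50,w=43,dzs=(-34,-48),ctr=(446,-271,30))"
```

```text
[ 469.831 -250.297   -7.082] [-0.352  0.871  0.128  0.317] [-0.707  0.56  -0.247 -0.922 -0.933  0.541] [-0.263  0.435  0.093] 85.342446127727 21.675
```

View pics/c3.png

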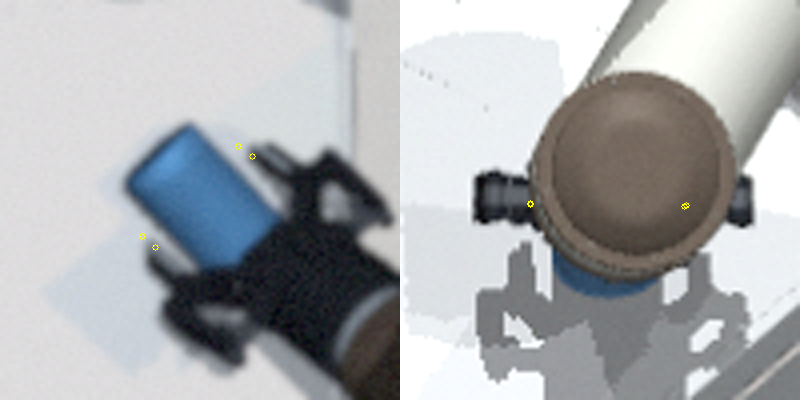

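>>> {"api": "jog_arm", "payload": {"rows": [[[0.2,0,0.25],[0,0,0],8.54],[[0,0,0],[0,0,0],6.5],[[0,0,0],[0,0,0],5.5],[[0,0,0],[0,0,0],5.0],[[0,0,0],[0,0,0],5.0],[[0,0,0],[0,0,0],5.0],[[0,0,0],[0,0,0],5.0]]}}

```text
clock: 22.65
position: [470.2, -250.5, -8.7]
ee_rot: [-0.353, 0.871, 0.128, 0.317]
contact_force: [-3.3, -0.1, 5.5]
gripper_width: 61.1
```

>>> {"api": "jog_arm", "payload": {"rows": [[[-0.6,0,-0.7],[0,0,0],4.5],[[-1.3,0,-1.5],[0,0,0],4.5],[[-1.9,0,-2.3],[0,0,0],4.5],[[-1.9,0,-2.3],[0,0,0],4.5],[[-1.3,0,-1.6],[0,0,0],4.5],[[0,0,0],[0,0,0],4.5]]}}

```text
clock: 23.4
position: [470.9, -251.0, 101.7]
ee_rot: [-0.353, 0.871, 0.126, 0.318]
contact_force: [-0.4, 0.6, -2.0]
gripper_width: 61.0
```

```bash
cat > t3.py <<'E'
from look import *
from fit import *
look('c4',r=60,w=31,dzs=(-34,-53))
t=cv2.imread("pics/c4_top.png");s=cv2.imread("pics/c4_scene.png")
st=arm.read_state();p=st["position"];R=Ro.from_quat(st["ee_rot"])
G=p+R.apply([0,0,-53]); print("G",G)
E
python3 t3.py
```

```text
[ 470.87 -251.03  101.75] [-0.35  0.87  0.13  0.32] [-0.68  0.38 -0.2  -0.82 -1.06  0.33] [-0.43  0.57 -1.99] 61.04317481735715 23.4
G [ 445.27 -273.78  140.1 ]
```

View pics/c4.png

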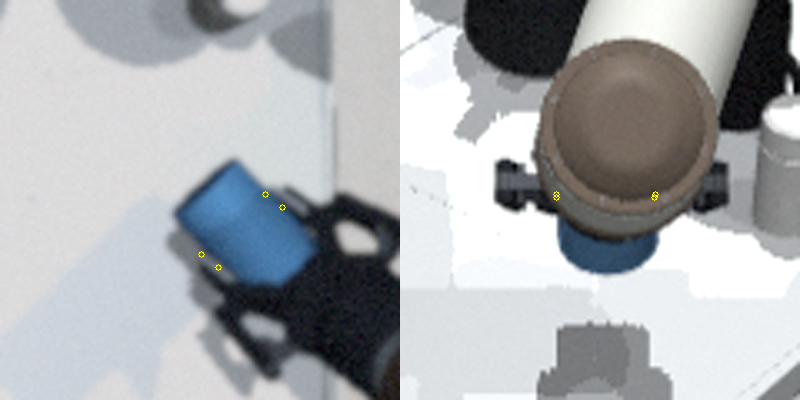

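```bash
cat > bk.py <<'E'
from ik import *
# beaker in tool frame, from pick
pp=np.array([470.2,-250.5,-8.7]);Rp=Ro.from_quat([-0.353,0.871,0.128,0.317])
d=np.array([-.717,-.697,0]);d/=np.linalg.norm(d)
bt=Rp.inv().apply(np.array([478.3,-240.2,30])-pp); dt=Rp.inv().apply(d)
dt[1]=0; dt/=np.linalg.norm(dt); bt[1]=0   # jaws centre it
def target(base,heading):
    # R with R*dt=up, y=right of heading
    t=np.radians(heading); y=np.array([np.sin(t),-np.cos(t),0]); up=np.array([0,0,1.])
    # frame in tool: e1=dt, e2=y(0,1,0), e3=dt x y
    A=np.c_[dt,[0,1,0],np.cross(dt,[0,1,0])];B=np.c_[up,y,np.cross(up,y)]
    R=Ro.from_matrix(B@A.T); return np.array(base,float)-R.apply(bt),R
def jplan(j0,j1,n,off=0):
    p,R=fk(j0,K); rows=[]
    for i in range(1,n+1):
        s=i/n; s=s*s*(3-2*s) if off else s
        p2,R2=fk(j0+(j1-j0)*s,K); dd=R.inv().apply(p2-p)/10; rv=(R.inv()*R2).as_rotvec(degrees=True)
        b=p2+R2.apply(bt); ax=R2.apply(dt); rows.append([dd.round(2).tolist(),rv.round(1).tolist()])
        print(rows[-1],"| base",b.round(0),"ax",ax.round(2),"mm",np.linalg.norm(dd).round(1),"deg",np.linalg.norm(rv).round(1))
        p,R=p2,R2
E
cat > t4.py <<'E'
from bk import *
print(bt,dt)
st=arm.read_state(); j0=st["joints"]
p,R=target([465,-85,60],30); print(p,R.as_matrix()[:,2])
j1,e=ik(p,R,np.array([-.45,.4,-.5,-1.57,-.8,-2.4])); print(e,j0,j1)
jplan(j0,j1,20)
for b in([465,-85,6],[540,-39,6],[540,-39,0]):
    p,R=target(b,30); print(b,ik(p,R,j1))
E
python3 t4.py
```

```text
[-34.816   0.    -21.313] [ 0.766  0.    -0.643]
[498.516 -65.649  72.985] [ 0.664  0.383 -0.643]
1.7687240561059525e-14 [-0.682  0.383 -0.206 -0.821 -1.059  0.329] [-0.501  0.296 -0.527 -1.353 -0.735 -2.618]
[[-0.7, 0.5, 0.79], [0.4, -0.9, 9.2]] | base [ 486. -235.  137.] ax [-0.8  -0.6  -0.01] mm 1.2 deg 9.3
[[-0.58, 0.62, 0.77], [0.3, -0.9, 9.3]] | base [ 492. -229.  135.] ax [-0.87 -0.49 -0.01] mm 1.1 deg 9.3
[[-0.44, 0.71, 0.75], [0.1, -0.9, 9.3]] | base [ 498. -224.  132.] ax [-0.93 -0.38  0.01] mm 1.1 deg 9.3
[[-0.29, 0.77, 0.73], [0.0, -0.9, 9.3]] | base [ 502. -218.  129.] ax [-0.96 -0.26  0.04] mm 1.1 deg 9.4
[[-0.13, 0.8, 0.71], [-0.1, -0.9, 9.4]] | base [ 505. -213.  125.] ax [-0.99 -0.14  0.08] mm 1.1 deg 9.4
[[0.03, 0.79, 0.69], [-0.2, -0.8, 9.4]] | base [ 508. -208.  121.] ax [-0.99 -0.03  0.13] mm 1.1 deg 9.4
[[0.18, 0.76, 0.66], [-0.3, -0.8, 9.4]] | base [ 509. -203.  117.] ax [-0.98  0.07  0.19] mm 1.0 deg 9.4
[[0.33, 0.7, 0.64], [-0.4, -0.7, 9.4]] | base [ 509. -198.  112.] ax [-0.95  0.17  0.26] mm 1.0 deg 9.5
[[0.45, 0.61, 0.61], [-0.4, -0.6, 9.5]] | base [ 509. 
[... 818 characters left out ...]
1, 9.6]] | base [ 479. -121.   68.] ax [-0.23  0.27  0.93] mm 0.8 deg 9.6
[[0.43, -0.56, 0.37], [-0.6, -0.0, 9.6]] | base [ 474. -110.   65.] ax [-0.14  0.2   0.97] mm 0.8 deg 9.7
[[0.31, -0.64, 0.34], [-0.6, 0.0, 9.7]] | base [470. -98.  62.] ax [-0.07  0.1   0.99] mm 0.8 deg 9.7
[[0.17, -0.68, 0.31], [-0.6, 0.1, 9.7]] | base [465. -85.  60.] ax [-0.  0.  1.] mm 0.8 deg 9.7
[465, -85, 6] (array([-0.565,  0.44 , -0.551, -1.49 , -0.75 , -2.364]), np.float64(9.575312764908972e-12))
[540, -39, 6] (array([-0.384,  0.47 , -0.453, -1.552, -0.648, -2.477]), np.float64(1.5158245029548805e-15))
[540, -39, 0] (array([-0.391,  0.485, -0.455, -1.569, -0.652, -2.449]), np.float64(1.5158245029548805e-15))
```

>>> {"api": "jog_arm", "payload": {"rows": [[[-0.7,0.5,0.79],[0.4,-0.9,9.2],4.5],[[-0.58,0.62,0.77],[0.3,-0.9,9.3],4.5],[[-0.44,0.71,0.75],[0.1,-0.9,9.3],4.5],[[-0.29,0.77,0.73],[0,-0.9,9.3],4.5],[[-0.13,0.8,0.71],[-0.1,-0.9,9.4],4.5],[[0.03,0.79,0.69],[-0.2,-0.8,9.4],4.5],[[0.18,0.76,0.66],[-0.3,-0.8,9.4],4.5],[[0.33,0.7,0.64],[-0.4,-0.7,9.4],4.5],[[0.45,0.61,0.61],[-0.4,-0.6,9.5],4.5],[[0.56,0.5,0.59],[-0.5,-0.6,9.5],4.5]]}}

```text
clock: 24.75
position: [497.4, -148.5, 85.2]
ee_rot: [0.402, 0.824, 0.356, 0.181]
contact_force: [-0.4, 0.4, -1.0]
gripper_width: 61.5
```

>>> {"api": "jog_arm", "payload": {"rows": [[[0.64,0.38,0.56],[-0.5,-0.5,9.5],4.5],[[0.7,0.23,0.54],[-0.6,-0.4,9.5],4.5],[[0.73,0.09,0.51],[-0.6,-0.3,9.6],4.5],[[0.72,-0.06,0.48],[-0.6,-0.3,9.6],4.5],[[0.69,-0.21,0.45],[-0.6,-0.2,9.6],4.5],[[0.63,-0.34,0.43],[-0.6,-0.1,9.6],4.5],[[0.54,-0.46,0.4],[-0.6,-0.1,9.6],4.5],[[0.43,-0.56,0.37],[-0.6,0,9.6],4.5],[[0.31,-0.64,0.34],[-0.6,0,9.7],4.5],[[0.17,-0.68,0.31],[-0.6,0.1,9.7],4.5]]}}

```text
clock: 26.0
position: [497.9, -65.7, 71.9]
ee_rot: [0.876, 0.231, 0.41, -0.111]
contact_force: [0.2, 0.4, -1.2]
gripper_width: 61.8
```

>>> {"api": "jog_arm", "payload": {"rows": [[[0,0,0],[0,0,0],4.5]]}}

```text
clock: 26.12
position: [497.6, -65.5, 72.0]
ee_rot: [0.875, 0.234, 0.41, -0.11]
contact_force: [0.2, -0.1, -1.2]
gripper_width: 61.0
```

```bash
cat > t5.py <<'E'
from bk import *
import sys
from fit import circ
name=sys.argv[1]; r=int(sys.argv[2]) if len(sys.argv)>2 else 60
st=log(); p=st["position"];R=Ro.from_quat(st["ee_rot"])
b=p+R.apply(bt);ax=R.apply(dt);print("base",b,"axis",ax,"joints",st["joints"],st["contact_force"],st["gripper_width"],st["clock"])
v=[]
for n,C in(("top",T),("scene",S)):
    im=eyes.get_image(n)[:,:,::-1]; cv2.imwrite(f"pics/{name}_{n}.png",im)
    cx,cy=C.proj([b+[0,0,40]])[0].astype(int); f=400/(2*r)
    c=np.clip(cv2.resize(im[cy-r:cy+r,cx-r:cx+r],(400,400),interpolation=cv2.INTER_CUBIC)*1.5,0,255).astype(np.uint8)
    Rb=Ro.from_matrix(np.c_[R.apply(np.cross([0,1,0],dt)),R.apply([0,1,0]),ax])
    def d(P,col,cl=True):
        q=np.round((C.proj(P)-[cx-r,cy-r]+.5)*f).astype(np.int32); cv2.polylines(c,[q],cl,col,1,cv2.LINE_AA)
    d(Rb.apply(circ(31,0))+b,(0,0,255));d(Rb.apply(circ(31,85))+b,(0,255,255))
    J0=np.array([655.3,-14.4]); yw=.21; u=-np.array([np.cos(yw),np.sin(yw)]); w=np.array([-u[1],u[0]])
    d(np.c_[circ(31,0)[:,:2]+J0+118*u,np.zeros(60)],(255,0,255))
    a=np.pi/3-.05
    for s in(-11,11): d(np.array([[*(J0+76*u+s*w),112],[*(J0+(76+51*np.cos(a))*u+s*w),112+51*np.sin(a)]]),(255,128,0),False)
    v.append(c)
cv2.imwrite(f"pics/{name}.png",np.hstack(v))
E
python3 t5.py d1
```

```text
base [464.09 -84.82  58.93] axis [-0. -0.  1.] joints [-0.51  0.3  -0.53 -1.36 -0.74 -2.6 ] [ 0.23 -0.1  -1.16] 60.9927957626749 26.125
```

View pics/d1.png

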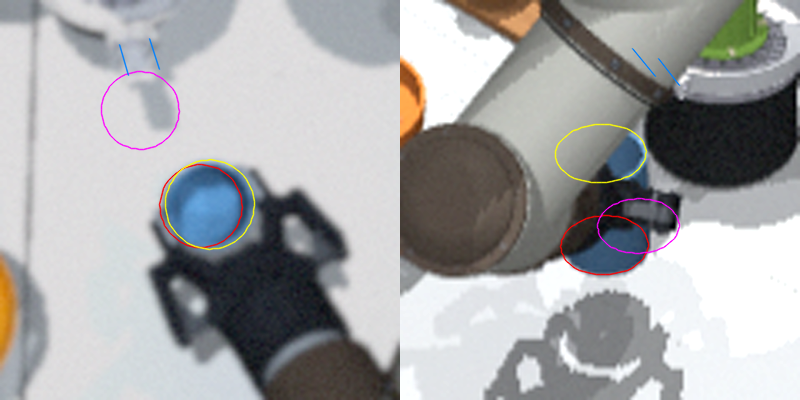

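```bash
cat > t6.py <<'E'
from bk import *
st=arm.read_state(); p=st["position"];R=Ro.from_quat(st["ee_rot"])
b=p+R.apply(bt); p1=p+np.array([464,-85,9])-b
plan(p,R,p1,R,4)
p2,R2=target([540,-40,9],30); plan(p1,R,p2,R2,7)
E
python3 t6.py
```

```text
[ [-0.98, -0.03, 0.8] , [0.0, 0.0, 0.0] ] [ [-0.98, -0.03, 0.8] , [0.0, 0.0, 0.0] ] [ [-0.98, -0.03, 0.8] , [0.0, 0.0, 0.0] ] [ [-0.98, -0.03, 0.8] , [0.0, 0.0, 0.0] ] 
[ [0.81, -0.01, 0.97] , [0.0, -0.0, 0.0] ] [ [0.81, -0.01, 0.97] , [0.0, -0.0, 0.0] ] [ [0.81, -0.01, 0.97] , [0.0, -0.0, 0.0] ] [ [0.81, -0.01, 0.97] , [0.0, -0.0, 0.0] ] [ [0.81, -0.01, 0.97] , [0.0, -0.0, 0.0] ] [ [0.81, -0.01, 0.97] , [0.0, -0.0, 0.0] ] [ [0.81, -0.01, 0.97] , [0.0, -0.0, 0.0] ]
```

>>> {"api": "jog_arm", "payload": {"rows": [[[-0.98,-0.03,0.8],[0,0,0],4.5],[[-0.98,-0.03,0.8],[0,0,0],4.5],[[-0.98,-0.03,0.8],[0,0,0],4.5],[[-0.98,-0.03,0.8],[0,0,0],4.5],[[0,0,0],[0,0,0],4.5]]}}

```text
clock: 26.85
position: [497.4, -65.8, 21.7]
ee_rot: [0.875, 0.234, 0.41, -0.109]
contact_force: [0.5, -0.9, -0.2]
gripper_width: 61.2
```

```bash
python3 t5.py d2
```

```text
base [463.93 -85.07   8.53] axis [-0. -0.  1.] joints [-0.57  0.43 -0.55 -1.49 -0.75 -2.36] [ 0.47 -0.93 -0.22] 61.20942343409045 26.85
```

View pics/d2.png

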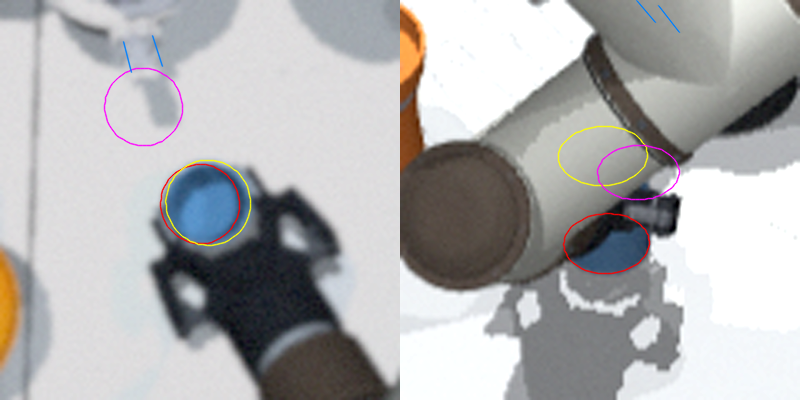

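>>> {"api": "jog_arm", "payload": {"rows": [[[0.81,-0.01,0.97],[0,0,0],4.5],[[0.81,-0.01,0.97],[0,0,0],4.5],[[0.81,-0.01,0.97],[0,0,0],4.5],[[0.81,-0.01,0.97],[0,0,0],4.5],[[0.81,-0.01,0.97],[0,0,0],4.5],[[0.81,-0.01,0.97],[0,0,0],4.5],[[0.81,-0.01,0.97],[0,0,0],4.5],[[0,0,0],[0,0,0],4.5]]}}

```text
clock: 27.95
position: [574.8, -20.0, 23.3]
ee_rot: [0.874, 0.234, 0.411, -0.109]
contact_force: [0.0, 1.1, -1.0]
gripper_width: 61.5
```

```bash
python3 t5.py d3 45
```

```text
base [541.35 -39.36  10.04] axis [-0.01 -0.    1.  ] joints [-0.38  0.46 -0.45 -1.55 -0.65 -2.48] [ 0.01  1.15 -0.98] 61.47703310223951 27.95
```

View pics/d3.png

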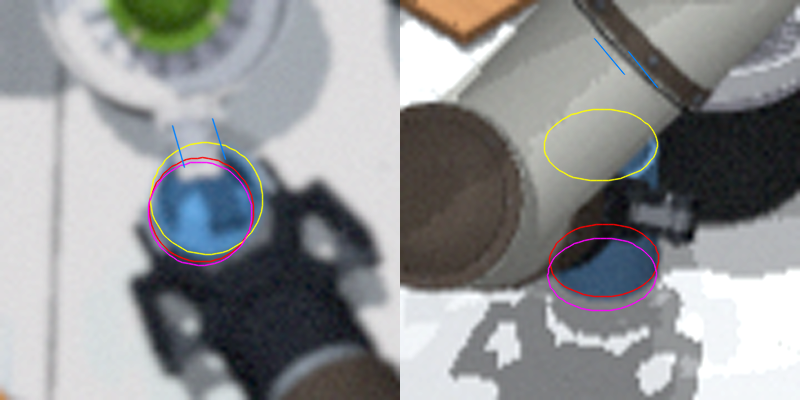

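>>> {"api": "jog_arm", "payload": {"rows": [[[-0.3,0,0.25],[0,0,0],4.5],[[-0.3,0,0.25],[0,0,0],4.5],[[0,0,0],[0,0,0],4.5]]}}

```text
clock: 28.42
position: [573.8, -21.0, 14.8]
ee_rot: [0.875, 0.233, 0.411, -0.109]
contact_force: [0.2, -0.0, -1.3]
gripper_width: 61.5
```

>>> {"api": "jog_arm", "payload": {"rows": [[[-0.12,0,0.1],[0,0,0],4.5],[[0,0,0],[0,0,0],4.5]]}}

```text
clock: 28.68
position: [574.3, -20.8, 14.8]
ee_rot: [0.874, 0.234, 0.412, -0.109]
contact_force: [-2.6, -2.1, 4.6]
gripper_width: 61.0
```

>>> {"api": "jog_arm", "payload": {"rows": [[[0,0,0],[0,0,0],6.6],[[0,0,0],[0,0,0],7.4],[[0,0,0],[0,0,0],8.54],[[0,0,0],[0,0,0],8.54],[[0,0,0],[0,0,0],8.54]]}}

```text
clock: 29.3
position: [574.1, -20.6, 13.8]
ee_rot: [0.874, 0.234, 0.411, -0.109]
contact_force: [-0.6, -0.3, -0.8]
gripper_width: 85.0
```

```bash
python3 t5.py d4 45
```

```text
base [540.65 -39.86   0.56] axis [-0.01 -0.    1.  ] joints [-0.4   0.49 -0.46 -1.58 -0.66 -2.44] [-0.64 -0.31 -0.82] 85.00954798612709 29.3
```

View pics/d4.png

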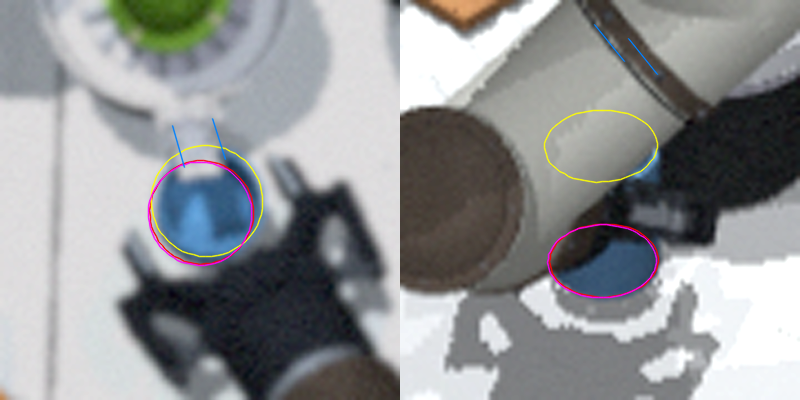

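>>> {"api": "jog_arm", "payload": {"rows": [[[0,0,-1],[0,0,0],8.54],[[0,0,-2],[0,0,0],8.54],[[0,0,-3],[0,0,0],8.54],[[0,0,-4],[0,0,0],8.54],[[0,0,-4],[0,0,0],8.54],[[0,0,-2],[0,0,0],6.0],[[0,0,0],[0,0,0],3.0]]}}

```text
clock: 30.28
position: [467.0, -82.5, 117.4]
ee_rot: [0.874, 0.234, 0.412, -0.108]
contact_force: [-0.2, -0.7, -0.8]
gripper_width: 51.6
```

```bash
cat > t7.py <<'E'
from look import *
from fit import *
look('e1',r=60,ctr=(560,-30,60),dzs=())
B=[("top",T),("scene",S)]
msk=[]
for n,C in B:
    im=cv2.imread(f"pics/e1_{n}.png"); q=C.proj([[540,-39,42]])[0]; msk.append((C,mask(n,im,(95,60,20),(125,255,255),q)))
def P(p): return BK+[p[0],p[1],0]
for sel in([0],[1],[0,1]):
    f=lambda p:-sum(iou(hullmask(msk[i][0],P(p*10),msk[i][1].shape),msk[i][1]) for i in sel)
    r=minimize(f,[54,-3.9],method="Nelder-Mead",options=dict(initial_simplex=np.array([[54,-3.9],[55,-3.9],[54,-4.9]])));print(r.x*10,r.fun)
E
python3 t7.py
```

```text
[466.95 -82.48 117.4 ] [ 0.87  0.23  0.41 -0.11] [-0.54  0.17 -0.54 -1.23 -0.79 -2.76] [-0.23 -0.66 -0.77] 51.63279965927608 30.275
[540.75 -43.53] -0.7903561517113784
[542.   -42.77] -0.7841772556030905
[541.33 -43.55] -1.5681584487638327
```

View pics/e1.png

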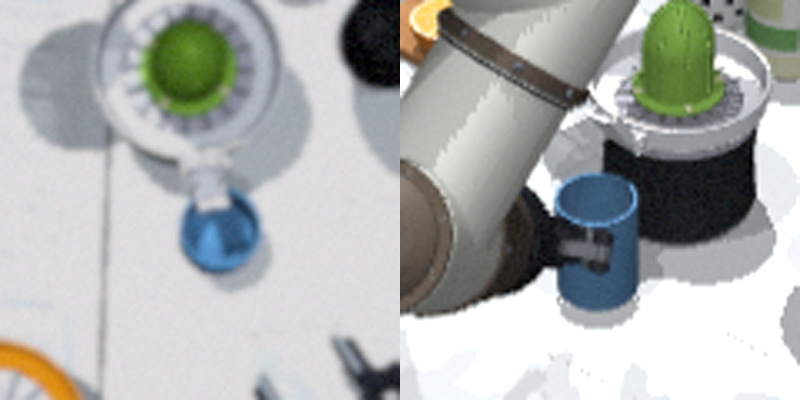

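```bash
cat > t8.py <<'E'
from bk import *
import bk
bk.bt=np.array([0,0,-29.]); bk.dt=np.array([0,0,1.])
st=arm.read_state(); j0=st["joints"]
J0=np.array([655.3,-14.4]); u=-np.array([np.cos(.21),np.sin(.21)])
def tp(rho,z): return np.array([*(J0+rho*u),z-29])
R=down(192.03)
j1,e=ik(tp(88,200),R,np.array([0.1,.4,0,-.1,-1.2,-1.5])); print(e,j0,j1)
jplan(j0,j1,20)
E
python3 t8.py
```

```text
1.1316184276903025e-10 [-0.537  0.174 -0.539 -1.234 -0.79  -2.755] [ 0.227  0.313 -0.171 -0.    -1.087 -1.587]
[[-0.1, -0.76, 0.36], [3.1, -1.6, -7.7]] | base [447. -86. 132.] ax [ 0.62  0.42 -0.66] mm 0.8 deg 8.4
[[-0.01, -0.65, 0.34], [3.1, -1.4, -7.7]] | base [447. -81. 130.] ax [ 0.58  0.44 -0.68] mm 0.7 deg 8.4
[[0.05, -0.52, 0.32], [3.1, -1.3, -7.7]] | base [447. -76. 128.] ax [ 0.53  0.47 -0.71] mm 0.6 deg 8.4
[[0.1, -0.39, 0.29], [3.1, -1.1, -7.7]] | base [447. -72. 127.] ax [ 0.48  0.48 -0.73] mm 0.5 deg 8.4
[[0.13, -0.25, 0.25], [3.1, -1.0, -7.7]] | base [448. -69. 126.] ax [ 0.43  0.49 -0.76] mm 0.4 deg 8.4
[[0.13, -0.11, 0.2], [3.1, -0.9, -7.7]] | base [449. -67. 126.] ax [ 0.38  0.49 -0.78] mm 0.3 deg 8.3
[[0.11, 0.03, 0.15], [3.1, -0.8, -7.7]] | base [452. -65. 126.] ax [ 0.33  0.49 -0.81] mm 0.2 deg 8.3
[[0.07, 0.16, 0.09], [3.1, -0.7, -7.7]] | base [455. -64. 127.] ax [ 0.28  0.48 -0.83] mm 0.2 deg 8.3
[[0.01, 0.29, 0.03], [3.1, -0.6, -7.7]] | base [459. -63. 128.] ax [ 0.23  0.46 -0.85] mm 0.3 deg 8.3
[[-0.08, 0.41, -0.04], [3.0, -0.5, -7.7]] | base [464. -62. 130.] 
[... 364 characters left out ...]
-0.4], [3.0, -0.2, -7.6]] | base [495. -59. 147.] ax [ 0.05  0.3  -0.95] mm 1.0 deg 8.1
[[-0.71, 0.73, -0.5], [3.0, -0.2, -7.5]] | base [505. -57. 154.] ax [ 0.03  0.26 -0.97] mm 1.1 deg 8.1
[[-0.87, 0.73, -0.61], [3.0, -0.1, -7.5]] | base [517. -54. 161.] ax [ 0.01  0.21 -0.98] mm 1.3 deg 8.1
[[-1.02, 0.71, -0.73], [3.0, -0.1, -7.4]] | base [529. -50. 169.] ax [-0.    0.16 -0.99] mm 1.4 deg 8.0
[[-1.18, 0.66, -0.85], [3.0, -0.0, -7.4]] | base [542. -46. 178.] ax [-0.01  0.11 -0.99] mm 1.6 deg 8.0
[[-1.32, 0.59, -0.97], [3.1, 0.1, -7.3]] | base [555. -40. 189.] ax [-0.01  0.05 -1.  ] mm 1.7 deg 7.9
[[-1.46, 0.5, -1.1], [3.1, 0.1, -7.2]] | base [569. -33. 200.] ax [-0.  0. -1.] mm 1.9 deg 7.9
```

>>> {"api": "jog_arm", "payload": {"rows": [[[-0.1,-0.76,0.36],[3.1,-1.6,-7.7],0],[[0,-0.65,0.34],[3.1,-1.4,-7.7],0],[[0.05,-0.52,0.32],[3.1,-1.3,-7.7],0],[[0.1,-0.39,0.29],[3.1,-1.1,-7.7],0],[[0.13,-0.25,0.25],[3.1,-1.0,-7.7],0],[[0.13,-0.11,0.2],[3.1,-0.9,-7.7],0],[[0.11,0.03,0.15],[3.1,-0.8,-7.7],0],[[0.07,0.16,0.09],[3.1,-0.7,-7.7],0],[[0.01,0.29,0.03],[3.1,-0.6,-7.7],0],[[-0.08,0.41,-0.04],[3.0,-0.5,-7.7],0]]}}

```text
clock: 31.62
position: [469.5, -48.4, 103.6]
ee_rot: [0.512, 0.823, 0.244, -0.039]
contact_force: [0.2, 0.0, 0.1]
gripper_width: 0.3
```

>>> {"api": "jog_arm", "payload": {"rows": [[[-0.18,0.51,-0.12],[3.0,-0.4,-7.6],0],[[-0.29,0.59,-0.21],[3.0,-0.3,-7.6],0],[[-0.42,0.66,-0.3],[3.0,-0.3,-7.6],0],[[-0.56,0.71,-0.4],[3.0,-0.2,-7.6],0],[[-0.71,0.73,-0.5],[3.0,-0.2,-7.5],0],[[-0.87,0.73,-0.61],[3.0,-0.1,-7.5],0],[[-1.02,0.71,-0.73],[3.0,-0.1,-7.4],0],[[-1.18,0.66,-0.85],[3.0,0,-7.4],0],[[-1.32,0.59,-0.97],[3.1,0.1,-7.3],0],[[-1.46,0.5,-1.1],[3.1,0.1,-7.2],0]]}}

```text
clock: 32.88
position: [569.0, -31.5, 169.8]
ee_rot: [-0.107, 0.994, -0.002, 0.0]
contact_force: [0.2, 0.2, -0.6]
gripper_width: -0.0
```

>>> {"api": "jog_arm", "payload": {"rows": [[[0,0,0],[0,0,0],0]]}}

```text
clock: 33.0
position: [569.4, -30.7, 170.1]
ee_rot: [-0.106, 0.994, -0.001, 0.001]
contact_force: [-0.7, 0.3, -0.8]
gripper_width: -0.0
```

```bash
python3 -c "
from look import *
look('e2',r=50,w=0,dzs=(0,-29),ctr=(565,-33,150))
from ik import *
st=arm.read_state();print(down(192.03).inv()*Ro.from_quat(st['ee_rot']) if 0 else (Ro.from_quat(st['ee_rot']).inv()*down(192.03)).as_rotvec(degrees=True))
"
```

```text
[569.407 -30.665 170.121] [-0.106  0.994 -0.001  0.001] [ 0.232  0.313 -0.175  0.003 -1.081 -1.591] [-0.718  0.318 -0.794] -0.02683717097356788 33.0
[-0.081  0.033 -0.003]
```

View pics/e2.png

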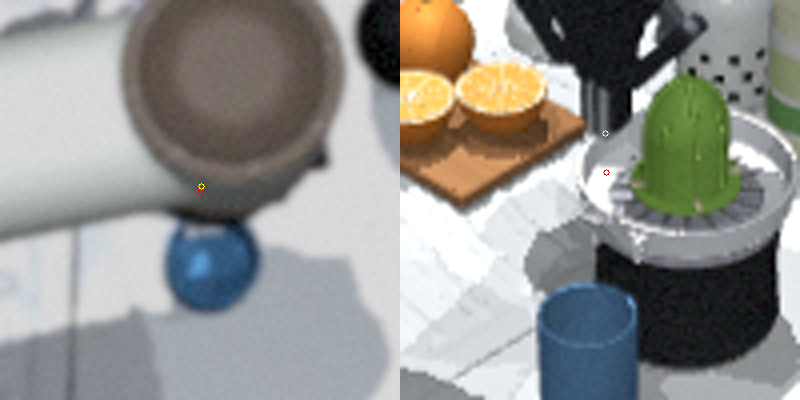

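>>> {"api": "jog_arm", "payload": {"rows": [[[0.25,-0.2,1.2],[0,0,0],0],[[0,0,1.2],[0,0,0],0],[[0,0,0.8],[0,0,0],0],[[0,0,0],[0,0,0],0]]}}

```text
clock: 33.6
position: [566.2, -35.4, 138.3]
ee_rot: [-0.105, 0.994, -0.001, 0.001]
contact_force: [0.3, 0.1, 0.6]
gripper_width: 0.2
```

```bash
python3 -c "
from look import *
look('e3',r=30,w=0,dzs=(0,-29),ctr=(555,-33,140))
"
```

```text
[566.195 -35.444 138.253] [-0.105  0.994 -0.001  0.001] [ 0.225  0.337 -0.226  0.003 -1.006 -1.587] [0.282 0.12  0.643] 0.20716446178553757 33.6
```

View pics/e3.png

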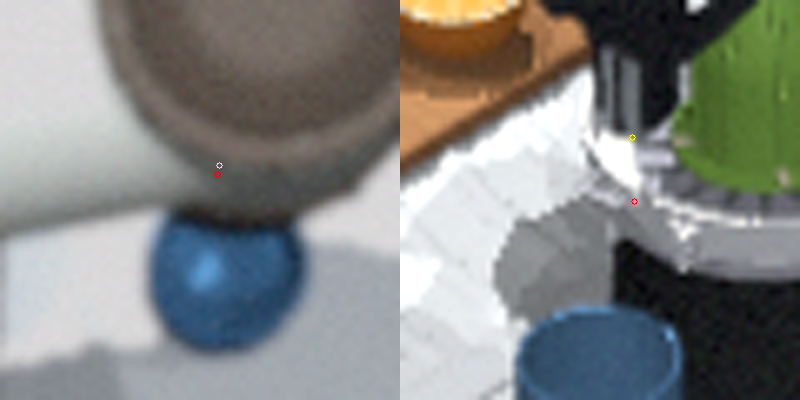

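>>> {"api": "jog_arm", "payload": {"rows": [[[-0.4,0.1,0.4],[0,0,0],0],[[0,0,0.4],[0,0,0],0],[[0,0,0.4],[0,0,0],0],[[0,0,0],[0,0,0],0]]}}

```text
clock: 34.2
position: [570.2, -33.4, 126.9]
ee_rot: [-0.105, 0.994, -0.001, 0.001]
contact_force: [-0.1, -0.8, 0.8]
gripper_width: -0.0
```

>>> {"api": "jog_arm", "payload": {"rows": [[[0.1,0,0.4],[0,0,0],0],[[0.2,0,0.4],[0,0,0],0],[[0.3,0,0.4],[0,0,0],0],[[0,0,0],[0,0,0],0]]}}

```text
clock: 34.7
position: [564.3, -34.8, 115.3]
ee_rot: [-0.105, 0.994, -0.001, 0.002]
contact_force: [-0.8, 0.1, 1.0]
gripper_width: -0.2
```

>>> {"api": "jog_arm", "payload": {"rows": [[[0.3,0,0.4],[0,0,0],0],[[0.3,0,0.4],[0,0,0],0],[[0,0,0],[0,0,0],0]]}}

```text
clock: 35.08
position: [556.8, -36.4, 107.4]
ee_rot: [-0.105, 0.994, -0.001, -0.0]
contact_force: [-3.3, -0.1, 3.4]
gripper_width: -0.0
```

```bash
python3 -c "
from look import *
look('e4',r=30,w=0,dzs=(0,-29),ctr=(555,-33,140))
"
```

```text
[556.802 -36.421 107.428] [-0.105  0.994 -0.001 -0.   ] [ 0.227  0.355 -0.287  0.004 -0.929 -1.59 ] [-3.318 -0.14   3.396] -0.0031190173068785863 35.075
```

View pics/e4.png

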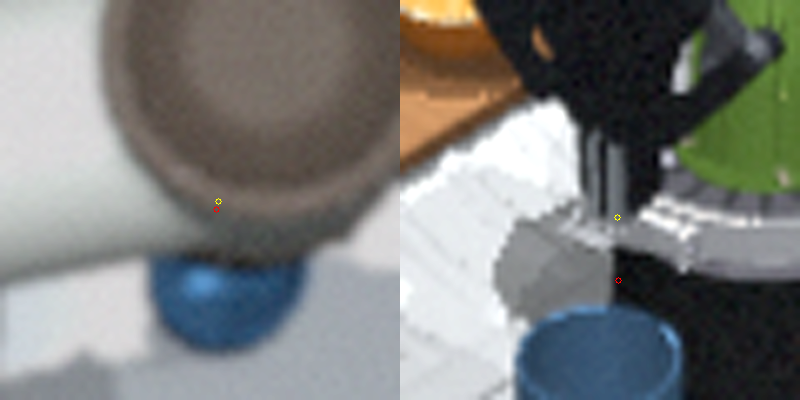

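>>> {"api": "jog_arm", "payload": {"rows": [[[0.2,0,0.4],[0,0,0],0],[[0.1,0,0.4],[0,0,0],0],[[0,0,0],[0,0,0],0]]}}

```text
clock: 35.55
position: [556.5, -36.4, 98.9]
ee_rot: [-0.105, 0.994, -0.001, 0.002]
contact_force: [0.2, 1.3, 0.5]
gripper_width: -0.1
```

```bash
python3 -c "
from look import *
look('e5',r=30,w=0,dzs=(0,-29),ctr=(555,-33,140))
"
```

```text
[556.453 -36.409  98.924] [-0.105  0.994 -0.001  0.002] [ 0.227  0.362 -0.302  0.004 -0.903 -1.59 ] [0.228 1.33  0.468] -0.07125803001975498 35.55
```

View pics/e5.png

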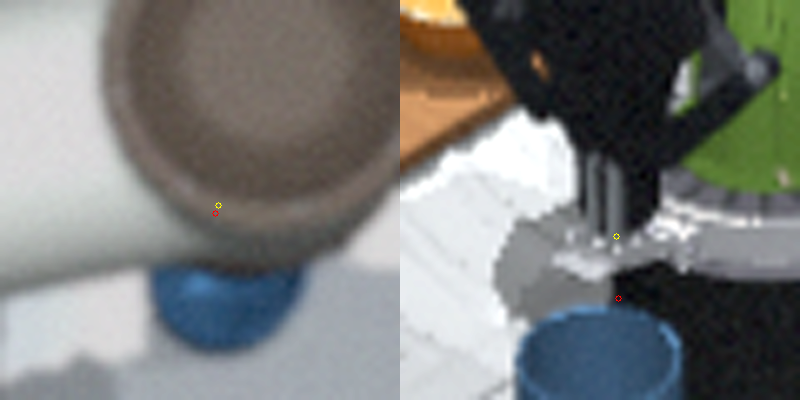

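>>> {"api": "jog_arm", "payload": {"rows": [[[0.2,0,0.4],[0,0,0],0],[[0.2,0,0.4],[0,0,0],0],[[0.1,0,0.4],[0,0,0],0],[[0,0,0],[0,0,0],0]]}}

```text
clock: 36.15
position: [550.7, -37.7, 86.8]
ee_rot: [-0.105, 0.994, -0.001, 0.001]
contact_force: [0.0, -0.7, 0.0]
gripper_width: 0.1
```

>>> {"api": "jog_arm", "payload": {"rows": [[[0,0,0.3],[0,0,0],0],[[0,0,0.3],[0,0,0],0],[[0,0,0],[0,0,0],0]]}}

```text
clock: 36.52
position: [550.7, -37.7, 80.8]
ee_rot: [-0.105, 0.994, -0.001, 0.001]
contact_force: [0.1, -0.6, 0.2]
gripper_width: -0.2
```

```bash
python3 -c "
from look import *
look('e6',r=30,w=0,dzs=(0,-29),ctr=(555,-33,120))
"
```

```text
[550.75  -37.747  80.849] [-0.105  0.994 -0.001  0.001] [ 0.227  0.375 -0.335  0.004 -0.858 -1.59 ] [ 0.126 -0.554  0.216] -0.15322692184101608 36.525
```

View pics/e6.png

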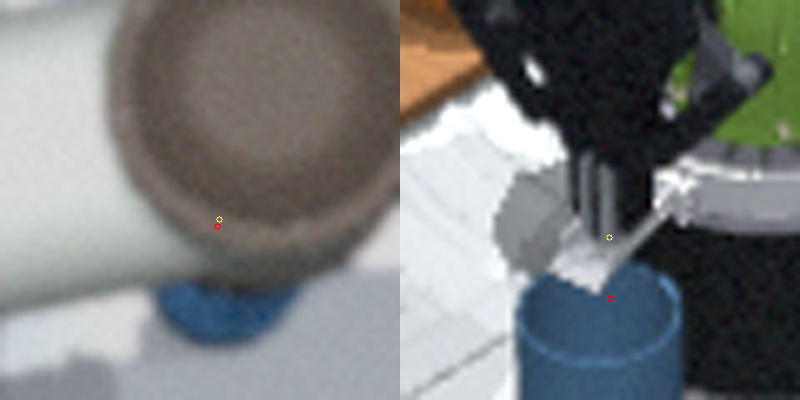

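>>> {"api": "jog_arm", "payload": {"rows": [[[0,0,0.2],[0,0,0],0],[[0,0,0.2],[0,0,0],0],[[0,0,0],[0,0,0],0]]}}

```text
clock: 37.0
position: [551.9, -37.7, 79.1]
ee_rot: [-0.105, 0.994, -0.002, 0.003]
contact_force: [-2.9, 0.9, 9.7]
gripper_width: 0.2
```

>>> {"api": "jog_arm", "payload": {"rows": [[[0,0,0.1],[0,0,0],0],[[0,0,0],[0,0,0],0],[[0,0,-0.5],[0,0,0],0],[[0,0,-2],[0,0,0],0],[[0,0,-4],[0,0,0],0],[[0,0,-5],[0,0,0],0],[[0,0,-5],[0,0,0],0],[[-3,-3,-3],[0,0,0],0],[[-3,4,0],[0,0,0],0],[[0,4,0],[0,0,0],0]]}}

```text
clock: 38.25
position: [600.1, 25.0, 270.0]
ee_rot: [-0.104, 0.995, -0.001, 0.002]
contact_force: [-0.4, 0.9, 0.5]
gripper_width: 0.1
```

>>> {"api": "jog_arm", "payload": {"rows": [[[0,5,0],[0,0,0],0],[[0,5,0],[0,0,0],0],[[0,5,0],[0,0,0],0],[[0,5,0],[0,0,0],0],[[0,0,0],[0,0,0],0]]}}

```text
clock: 38.88
position: [556.1, 222.9, 269.8]
ee_rot: [-0.107, 0.994, -0.001, 0.001]
contact_force: [-0.2, -0.2, 0.5]
gripper_width: 0.4
```

```bash
cat > t9.py <<'E'
from ov import *
from look import *
look('f1',r=60,dzs=(),ctr=(590,-25,80))
s=cv2.imread("pics/f1_scene.png");t=cv2.imread("pics/f1_top.png")
ov(655.3,-14.4,.21,t,s,"pics/f1o.png",q=1.2)
a=cv2.imread("pics/f1.png")
cv2.imwrite("pics/f1all.png",np.hstack([cv2.resize(a[:,:],(800,400))])) 
msk=[]
for n,C,im in(("top",T,t),("scene",S,s)):
    q=C.proj([[540,-39,42]])[0]; msk.append((C,mask(n,im,(95,60,20),(125,255,255),q)))
def P(p): return BK+[p[0],p[1],0]
f=lambda p:-iou(hullmask(msk[1][0],P(p*10),msk[1][1].shape),msk[1][1])
r=minimize(f,[54,-3.9],method="Nelder-Mead",options=dict(initial_simplex=np.array([[54,-3.9],[55,-3.9],[54,-4.9]])));print("beaker",r.x*10,r.fun)
E
python3 t9.py
```

```text
[556.087 222.921 269.844] [-0.107  0.994 -0.001  0.001] [ 0.653  0.3    0.06   0.004 -1.329 -2.01 ] [-0.214 -0.164  0.514] 0.4056373704121683 38.875
beaker [541.882 -42.701] -0.9210291113381001
```

View pics/f1.png

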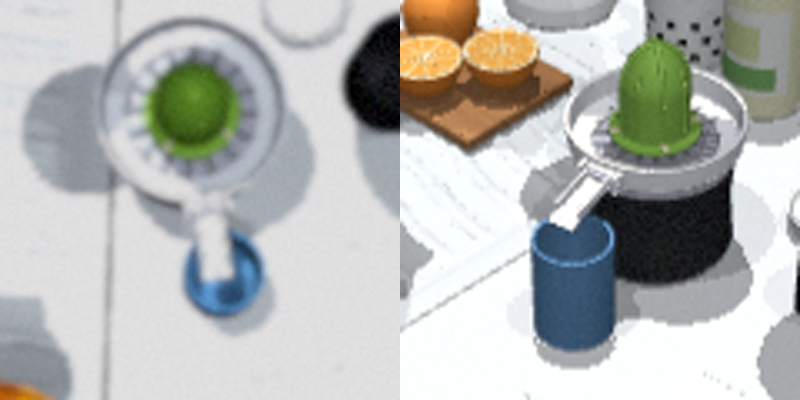

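View pics/f1o.png

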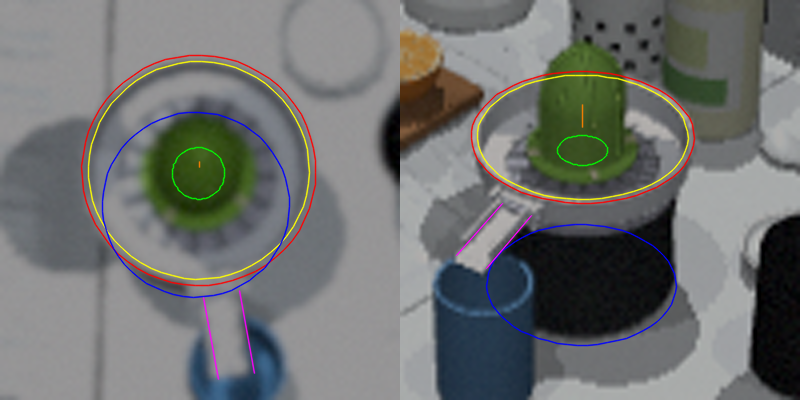

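The spout overlays its 1.2 rad model, the cone its home model, and the beaker stands about 5 mm from the pour spot. The arm is clear, so I'm handing in.

```bash
python3 -c "
from bench import arm
print(arm.job_done()); print(arm.read_state()['clock'])"
```

```text
the job is handed in; nothing more can be done
None
the job is handed in; nothing more can be done
```

I did all three steps in order and handed the job in just after 39 s on the clock; no verdict was reported.

- **Cone:** I pressed it on with about 5–6 N and turned it about 25° until the force vanished and it dropped. It bottomed out at an underside height of 110.0 mm, and the last pictures match the fully-home model.
- **Beaker:** I stood it upright with the spout still up. The last camera fit puts it at (542, -43) mm, against my estimate of (540, -39) mm for the pour spot, so about 5 mm off.
- **Spout:** I pushed it down until it resisted with 9.7 N. The last pictures match the 1.2 rad position. I did not measure the joint angle directly.
- **Other things:** The arm was clear of everything at the end. I did not re-measure the mug, shaker and dish. The mug and dish looked unmoved in the part of the last pictures I viewed; the shaker was not clearly in it.

**What disagreed:**
- The fingertips sat about 30 mm farther back than the reported TCP. My first cone grip closed on the dome and slid, so I regripped it lower and used that offset for the rest of the job.
- The jaws read 51.5 mm on the 54 mm cone wall.
- The two cameras placed the juicer about 3–4 mm apart. I settled on its axis from where the cone seated.

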